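Latch the mortar prism into the bending cradle

TASK

Lock the mortar prism into its bending cradle with the loose latch plate: tilt the plate so that its oblong eye passes the wide head of the stud, level it, then slide it until the small hole drops over the dowel and the plate lies flat and fully home on both towers. Work gently: feel for the stud and do not force the plate against the cradle, leave the other things on the table where they are, and let go of the plate.

Things in the scene. Friction and masses are not known exactly. Their poses are not given: they have to be found in the camera images.
- latch_plate: loose light-metal latch plate, 160 (x) x 56 (y) x 6 mm thick, 0.15 to 0.31 kg, lying flat on the table; origin: underside, centre of its length and width; z up. Oblong eye near its +x end, small hole near its -x end, and a grip rib on top
- eye (a point): centre of the plate's oblong eye, on the underside, at plate x=+57 mm. The eye is a rectangular through opening, 26 mm along x (44 to 70) by 38 mm along y; beyond it a 10 mm toe bar ends the plate at x=80
- hole (a point): centre of the plate's round through hole, 12 mm diameter, on the underside, at plate x=-64 mm
- rib (a point): centre of the upright grip rib on the plate, at plate x=-5, z=26 mm: 50 mm long in x, 10 mm thick in y, its top 46 mm above the underside. Pinch it across y
- cradle: fixed steel bending cradle, base 210 (x) x 170 (y) mm, origin at table level, with a mortar prism fixed along y at x=0 (40 x 160 mm, top at z=66 mm). A rigid rail along its x carries stud, dowel and two flat towers (tops at z=68). The rail is clamped up to 6 mm off nominal along x (y, z exact): this shift is not measured, find it by feel or sight; it does not move under load
- stud (a point): NOMINAL place of the headed stud (fixed to the cradle, cradle x=+57, y=0, z=68 mm; the real stud is up to 6 mm off along x). Neck 10 mm in diameter, rising from a ledge at z=56; round head 32 mm in diameter from z=77 to 81. A seat tower stands before it, x=24 to 36. Level, the 26 mm eye cannot pass the 32 mm head
- dowel (a point): NOMINAL place of the dowel (cradle x=-64, y=0, z=68 mm; the same shift as the stud). Upright, 10 mm in diameter, tip chamfered to 8 mm, standing 7 mm above its tower top (tower 36 mm long in x, 44 wide). Seated, hole over dowel, the plate's x is along the cradle's x, underside at z=68, the neck in the middle of the eye
- head_rim (a point): NOMINAL point on the head's rim, cradle x=+73, z=77 mm. The way on: toe about 35 degrees down, lower the toe bar beyond this rim to below the head, draw the plate to cradle -x until the toe bar meets the neck, level it there, tail resting on the dowel, slide it 8 mm to +x until the hole drops. Over 35 N between plate and cradle counts as forcing
- prism_a: loose spare mortar prism, 40 x 160 x 40 mm, lying near the cradle's dowel end (bystander); origin under its centre
- prism_b: loose spare mortar prism, 40 x 160 x 40 mm, out to the side (bystander); origin under its centre
- wrench: steel wrench about 150 mm long lying near the latch plate's -x end (bystander)
- strap: plain flat strap 140 x 50 x 6 mm with two small round holes, no eye and no rib (bystander, not the latch plate)
- cup: grey cup, radius 38 mm, 80 mm tall (bystander)
- brush: hand brush about 200 mm long (bystander)
- jar: jar, radius 35 mm, 100 mm tall (bystander)
Mind the look-alikes: they are no part of the job. What is shaped like the latch_plate but orange or turquoise is not meant.

How it is judged:
By the outcome, as a careful person would: the job done as asked, in the order asked, and still so for the second after the job is handed in, with the robot touching nothing.
It also fails if it takes over 51 s, if anything falls off the work surface, if the arm or the gripper's body presses on something with over 40 N, if the wrist force passes 120 N, or if a joint passes its speed limit or range.

ROBOT

A 7-joint arm with a two-finger parallel gripper is mounted at the origin on the work surface. World frame = base frame: x ahead of the robot, y to its left, z up, the work surface at z = 0. Lengths are in mm, angles in rad, forces in N, time in s.
With the tool pointing down it reaches from about 400 to 925 mm from the base axis. Payload 4.1 kg.
Tool frame: the origin (TCP) lies on the centre line of the jaws, within the pads' length; the fingertips stand 14 mm ahead of it and the grasp point (between the pads) lies 5 mm behind it; z points along the fingers, y is the line along which they close (so a half turn about z gives the same grasp; the last joint's range is limited). The gripper opens to 85 mm and grips with 20 to 120 N. Pads are 22 mm wide; open, the fingers measure 114 mm over their backs; the gripper's body (76 mm by 85 mm) begins 54 mm behind the grasp point. The pads swing forward as they close: fully open they stand 13 mm farther back than shut.
Start: joints at [1.159, 0.398, 0.045, 1.537, -0.019, 1.207, -0.051], TCP at [200.057, -618.481, 245.347] pointing down, gripper open.
Joint ranges: [-2.82, 2.82], [-0.49, 2.23], [-1.37, 1.46], [0, 2.46], [-1.36, 4.5], [0.23, 2], [-2.94, 2.94]. Speed limits (rad/s): [2.57, 2.57, 3.14, 3.14, 3.14, 3.14, 3.14].

INTERFACE

Orientations are given as a unit quaternion [w, x, y, z].
In Python, from station import * gives the robot as it stands.
- The arm moves only by the tool step_arm, never from a script. Its arguments are lists of equal length, an entry for each row: "claw": the finger opening in mm, from 0 to 85.4; "offset": the shift along the tool's x, y, z in mm, a list of three; "twist": the turn about the tool's z in degrees. In form: {"claw": [claw, ...], "offset": [[tx, ty, tz], ...], "twist": [twist, ...]}. A call has 1 to 5 rows; each row is the pose to reach, as a shift and turn from the pose commanded when the call began, along the tool's axes at that moment; what a row does not reach only later rows make up. A row lasts 1/12 s, in which the tool goes at most 41.7 mm and 7.16 degrees, less where a joint would pass 70% of its speed; a pose out of reach is approached as far as the arm can. A call with a gripper value outside its range is refused whole. The fingers move at their own pace and stop on an object; the grip force is fixed at half the most. Time passes only in rows, so rows that repeat a pose let the fingers close. It gives the time, the measured TCP pose, the force, the opening and the grip force at its end, in the units of the state.
- observe(): the state, without advancing time (a new reading comes with each control period).
- grab_frame(name): name is "side" or "top" or "wrist"; returns a dict with "image" (480x640x3 uint8, red, green, blue), "fx", "fy", "cx", "cy" (pixels), "cam_to_world" (4x4, takes a point from camera to world coordinates). Camera axes: x right, y down, z forward; pixel columns grow to the right and rows downward; lengths in mm; the calibration is good to about 2 mm. A picture is of the moment at which its call begins. There is no depth.
- finish_job(): hands the job in; it is judged then, once.
The state is a dict: "time": time; "qpos": joint angles; "qvel": joint speeds; "effort": joint torques, N m; "ee_pos": TCP position; "eef_rot": TCP orientation; "ft_force": force on the tool from outside, world axes, zero at the start; "ft_torque": the same for the moment, N m; "grip_width": finger opening in mm; "gripper_force": force on a finger pad.
Only numpy, scipy, OpenCV 4.12 (cv2) and the standard library are available. Lean on these libraries where they do the work, as an engineer would, in place of code of your own. Each camera call takes 0.05 s, during which the arm holds its last target. There are 200 camera calls.

## Working session

There is one attempt and no reset: what is moved stays moved. The work goes in short steps, Python scripts to look and compute and a tool call to move; the robot and the scene stay as the last step left them, time stands still between calls to the robot, and variables do not carry over. Pictures are saved under pics/ and viewed, at most 10 in all, crops included, and the job is handed in when it is done.

Besides the shell and the picture viewer there is one more tool, called after "Emit:" as name(argument=value, ...), one argument or row to a line, values as JSON. step_arm: Moves the arm, as the interface text tells. Its arguments: {"type":"object","properties":{"claw":{"type":"array","items":{"type":"number"}},"offset":{"type":"array","items":{"type":"array","items":{"type":"number"}}},"twist":{"type":"array","items":{"type":"number"}}},"required":["claw","offset","twist"]}

```bash
ls; mkdir -p pics
python3 - <<'E'
from station import *
import cv2
s=observe();print(s)
for n in("side","top"):
    f=grab_frame(n);cv2.imwrite(f"pics/{n}0.png",f["image"][:,:,::-1]);print(n,f["fx"],f["fy"],f["cx"],f["cy"],f["cam_to_world"])
E
```

```text
pics
{'time': 0.0, 'qpos': array([ 1.15902246,  0.39919703,  0.04500616,  1.53790185, -0.01867739,
        1.20694753, -0.05066313]), 'qvel': array([-0.00152736,  0.00014052, -0.00181006, -0.00105954,  0.0014711 ,
       -0.00010957, -0.00033227]), 'effort': array([-6.67078839e-04, -4.75122857e+01,  1.36452936e+00, -2.54217947e+01,
        1.16825377e-02,  9.48525936e-03,  1.07000719e-05]), 'ee_pos': array([ 199.83946608, -617.85149244,  244.24994601]), 'eef_rot': array([-9.89688538e-04,  9.87781764e-01,  1.55840152e-01, -2.31969781e-04]), 'ft_force': array([ 0.05826181, -0.03252804, -0.065522  ]), 'ft_torque': array([-0.01023202,  0.01541288,  0.0076545 ]), 'gripper_force': 0.0, 'grip_width': 85.26299957885598}
side 534.4946474555078 534.4946474555078 315.6353194702381 237.0046237225789 [[-8.08288890e-01 -3.38575871e-01  4.81700581e-01 -2.28027899e+02]
 [-5.88706839e-01  4.51312723e-01 -6.70627381e-01  9.95533148e+02]
 [ 9.66064899e-03 -8.25641087e-01 -5.64112991e-01  9.15441620e+02]
 [ 0.00000000e+00  0.00000000e+00  0.00000000e+00  1.00000000e+00]]
top 616.5286820269838 616.5286820269838 322.29037844789883 248.7726944857068 [[ 1.95749639e-02 -9.87946041e-01  1.53555984e-01  2.51672482e+02]
 [-9.99671800e-01 -1.68014115e-02  1.93392102e-02 -1.85369275e+01]
 [-1.65261389e-02 -1.53884151e-01 -9.87950684e-01  1.45550476e+03]
 [ 0.00000000e+00  0.00000000e+00  0.00000000e+00  1.00000000e+00]]
```

View pics/top0.png

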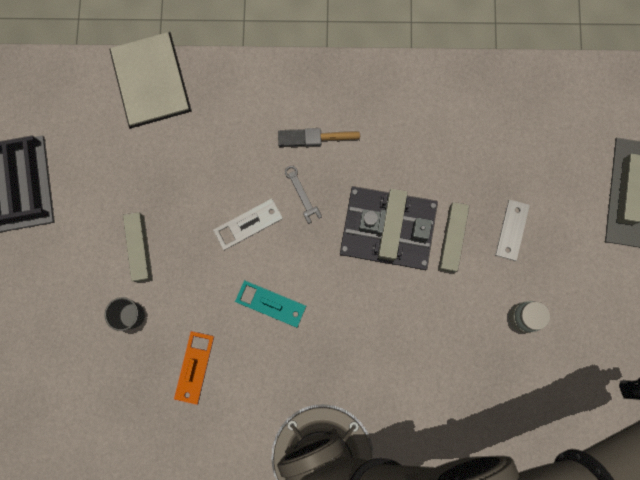

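View pics/side0.png

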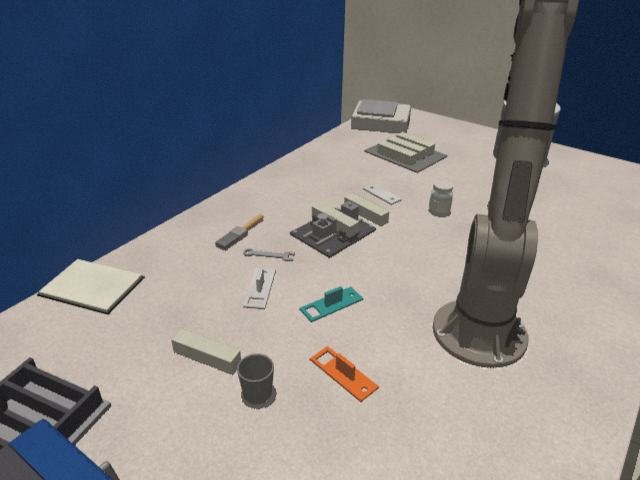

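The top view shows the white plate, with its eye at about (227,235), hole (271,211) and rib (249,223). The cradle is at (390,228), with the stud head at (371,218) and the dowel at (423,230). The orange and turquoise plates are look-alikes.

```bash
cat > h.py <<'E'
from station import *
import numpy as np, cv2
from scipy.spatial.transform import Rotation as R
def ray(f,u,v,z):
    T=f["cam_to_world"]; d=T[:3,:3]@[(u-f["cx"])/f["fx"],(v-f["cy"])/f["fy"],1]
    o=T[:3,3]; return o+d*(z-o[2])/d[2]
def proj(f,p):
    T=f["cam_to_world"]; c=T[:3,:3].T@(np.asarray(p)-T[:3,3])
    return np.array([f["fx"]*c[0]/c[2]+f["cx"],f["fy"]*c[1]/c[2]+f["cy"]])
def rot(s): return R.from_quat(np.roll(s["eef_rot"],-1))
def shift(s,p):  # world target -> tool-axes shift
    return rot(s).inv().apply(np.asarray(p)-s["ee_pos"])
E
python3 - <<'E'
from h import *
f=grab_frame("top");im=f["image"]
# plate
roi=im[190:260,205:290].astype(int)
print(im[236,217],im[228,225],im[215,262],im[250,215],im[240,180])
m=((roi.min(2)>165)&(roi.max(2)-roi.min(2)<18)).astype(np.uint8)
cs,_=cv2.findContours(m,cv2.RETR_EXTERNAL,cv2.CHAIN_APPROX_NONE)
c=max(cs,key=cv2.contourArea)+[205,190]
r=cv2.minAreaRect(c.astype(np.float32));print(r)
b=cv2.boxPoints(r);print([ray(f,*p,6).round(1) for p in b])
# cradle dark base
roi=im[180:280,330:450].astype(int)
m=(roi.max(2)<90).astype(np.uint8)
m=cv2.morphologyEx(m,cv2.MORPH_CLOSE,np.ones((15,15)))
cs,_=cv2.findContours(m,cv2.RETR_EXTERNAL,cv2.CHAIN_APPROX_NONE)
c=max(cs,key=cv2.contourArea)+[330,180]
r=cv2.minAreaRect(c.astype(np.float32));print(r)
print([ray(f,*p,10).round(1) for p in cv2.boxPoints(r)])
crop=cv2.resize(im[180:275,205:450],None,fx=3.2,fy=3.2,interpolation=cv2.INTER_CUBIC)
cv2.imwrite("pics/crop1.png",crop[:,:,::-1])
E
```

```text
[173 167 159] [126 118 107] [180 176 168] [146 134 120] [147 136 124]
((254.2429656982422, 219.9101104736328), (21.176280975341797, 49.313621520996094), 61.55707550048828)
[array([537.3, 238.7,   6. ]), array([596.8, 136.3,   6. ]), array([551.3, 110.6,   6. ]), array([492.4, 212.6,   6. ])]
((400.4747314453125, 229.60955810546875), (116.77703857421875, 76.67709350585938), 12.994616508483887)
[array([464.7, -20.5,  10. ]), array([647.7, -59.1,  10. ]), array([ 587.1, -331.6,   10. ]), array([ 407. , -288.4,   10. ])]
```

View pics/crop1.png

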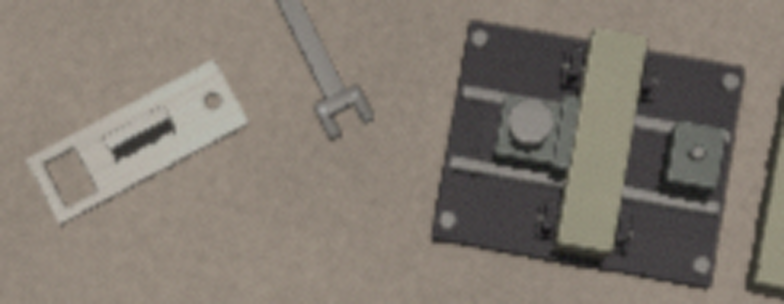

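The enlarged top view shows the plate corners at (27,158), (213,60), (247,122) and (62,224). The stud head is at (532,124), the dowel at (698,153), and the base corners at (472,21), (743,68), (711,287) and (433,241).

Run:
```python
from h import *
f=grab_frame("top")
P=lambda u,v,z: ray(f,205+(u+.5)/3.2-.5,180+(v+.5)/3.2-.5,z)
pc=[P(27,158,6),P(213,60,6),P(247,122,6),P(62,224,6)];c=np.mean(pc,0);print("plate",np.round(pc,1).tolist(),c.round(1))
x=(pc[0]+pc[3]-pc[1]-pc[2])/2;print(np.linalg.norm(x),np.degrees(np.arctan2(x[1],x[0])))
e=P(74,178,6);h=P(213,100,6);print("eye hole",e,h,np.degrees(np.arctan2(*(e-h)[1::-1])))
s=P(532,122,81);d=P(698,153,75);v=(s-d)[:2];print("stud dowel",s,d,np.linalg.norm(v),np.degrees(np.arctan2(v[1],v[0])))
for z in(8,14):
  b=[P(472,21,z),P(743,68,z),P(711,287,z),P(433,241,z)];c=np.mean(b,0);x=(b[0]+b[3]-b[1]-b[2])/2;print("base",c,np.linalg.norm(x),np.degrees(np.arctan2(x[1],x[0])))
```

```text
plate [[520.4, 272.7, 6.0], [597.9, 135.5, 6.0], [550.6, 108.4, 6.0], [470.8, 244.2, 6.0]] [534.9 190.2   6. ]
157.50239844762447 119.94156019288917
eye hole [505.80178109 236.73550223   6.        ] [567.06889836 134.52539908   6.        ] 120.93945438689515
stud dowel [ 538.41731657 -100.66191805   81.        ] [ 519.11396922 -218.91882468   75.        ] 119.82201461479316 80.72924001354289
base [ 530.58576207 -147.9903652     8.        ] 206.77355134689762 81.11927207072725
base [ 529.42964865 -147.4537724    14.        ] 205.91646172693157 81.11927207072722
```

Emit:
step_arm(
  claw=[85, 85, 85, 85, 85],
  offset=[
    [31, -23, -3],
    [62, -46, -6],
    [93, -68, -9],
    [124, -91, -12],
    [154, -114, -15],
  ],
  twist=[-4.2, -8.4, -12.6, -16.8, -21],
)

```text
time: 0.62
ee_pos: [312.4, -460.8, 260.3]
eef_rot: [-0.0, 0.942, 0.335, 0.0]
ft_force: [0.5, 0.8, -1.2]
grip_width: 84.9
gripper_force: 0.0
```

Emit:
step_arm(
  claw=[85, 85, 85, 85, 85],
  offset=[
    [37, -10, -3],
    [74, -20, -6],
    [111, -31, -9],
    [148, -41, -12],
    [185, -51, -15],
  ],
  twist=[-4.2, -8.4, -12.6, -16.8, -21],
)

```text
time: 1.03
ee_pos: [424.0, -305.0, 275.5]
eef_rot: [0.0, 0.865, 0.501, -0.0]
ft_force: [0.7, -0.4, -0.3]
grip_width: 85.0
gripper_force: 0.0
```

Emit:
step_arm(
  claw=[85, 85, 85, 85, 85],
  offset=[
    [38, 4, -3],
    [76, 7, -6],
    [115, 11, -9],
    [153, 15, -12],
    [191, 19, -15],
  ],
  twist=[-4.2, -8.4, -12.6, -16.8, -21],
)

```text
time: 1.45
ee_pos: [536.1, -149.3, 290.5]
eef_rot: [0.0, 0.76, 0.65, -0.0]
ft_force: [0.5, -1.2, -1.0]
grip_width: 84.9
gripper_force: 0.0
```

Run:
```python
from h import *
s=observe();print(s["time"],s["ee_pos"],rot(s).as_matrix().round(3).tolist(),s["qpos"].round(2))
f=grab_frame("wrist");cv2.imwrite("pics/w1.png",f["image"][:,:,::-1]);print(f["fx"],f["cx"],f["cy"],f["cam_to_world"].round(3).tolist())
```

```text
1.45 [ 536.14807945 -149.29307167  290.52946738] [[0.154, 0.988, 0.0], [0.988, -0.154, -0.0], [-0.0, 0.0, -1.0]] [ 0.56  0.22 -0.44  1.69  0.1   1.25 -0.05]
400.18899124762186 319.22429707412493 240.39523933089984 [[0.988, -0.149, -0.041, 547.35], [-0.155, -0.952, -0.266, -81.085], [0.0, 0.269, -0.963, 419.374], [0.0, 0.0, 0.0, 1.0]]
```

View pics/w1.png

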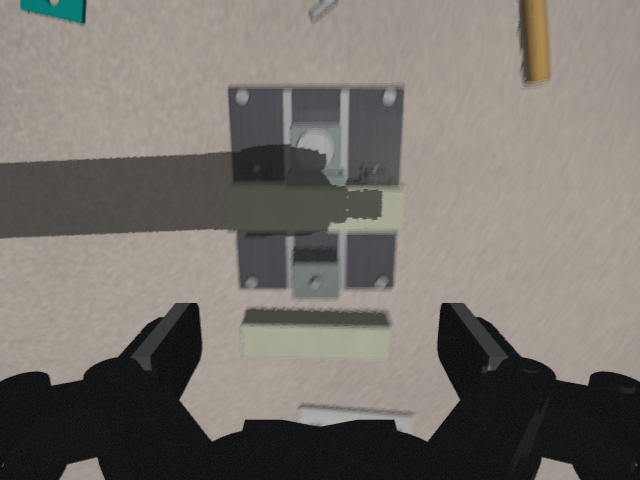

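The wrist view shows the cradle with its head disc at about (317,147), the dowel tip (315,282) and base corners (229,87), (404,85), (394,289) and (239,290).

Run:
```python
from h import *
f=grab_frame("wrist");im=f["image"]
P=lambda u,v,z: ray(f,u,v,z)
s=P(317,147,81);d=P(315,281,75);v=(s-d)[:2];print("stud dowel",s,d,np.linalg.norm(v),np.degrees(np.arctan2(v[1],v[0])))
b=[P(229,87,12),P(404,85,12),P(394,289,12),P(239,290,12)];c=np.mean(b,0);x=(b[0]+b[1]-b[2]-b[3])/2;y=(b[0]+b[3]-b[1]-b[2])/2
print("base",c,np.linalg.norm(x),np.linalg.norm(y),np.degrees(np.arctan2(x[1],x[0])),np.degrees(np.arctan2(y[1],y[0])))
pr=[P(232,184,66),P(404,184,66),P(404,232,66),P(228,232,66)];print("prism",np.mean(pr,0),[p.round(1).tolist() for p in pr])
cr=im[110:310,220:415];cv2.imwrite("pics/w1c.png",cv2.resize(cv2.convertScaleAbs(cr,alpha=1.5),None,fx=3,fy=3,interpolation=cv2.INTER_CUBIC)[:,:,::-1])
```

```text
stud dowel [549.01686846 -84.05686992  81.        ] [ 530.10209799 -202.96575913   75.        ] 120.40387234759991 80.96171690044346
base [ 541.46753166 -133.4254123    12.        ] 208.93885187005765 168.66952899035903 81.82562820942512 172.37888369968056
prism [ 541.38466204 -137.81213712   66.        ] [[470.1, -105.5, 66.0], [620.7, -127.0, 66.0], [616.9, -170.7, 66.0], [457.8, -147.9, 66.0]]
```

View pics/w1c.png

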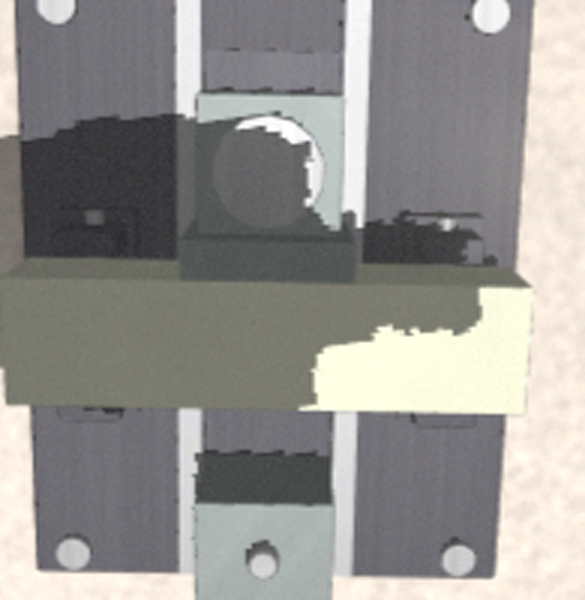

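The crop, from a settled frame (the first was taken while the arm was still moving), shows the head disc centre at crop (269,171), the dowel tip (264,566), the prism top from row 285 to 408, and the near base edge at row ~573.

Run:
```python
from h import *
f=grab_frame("wrist");im=f["image"];print(f["cam_to_world"][:3,3],observe()["ee_pos"])
P=lambda u,v,z: ray(f,220+(u+.5)/3-.5,110+(v+.5)/3-.5,z)
s=P(269,171,81);d=P(264,566,75);v=(s-d)[:2];print("stud dowel",s,d,np.linalg.norm(v),np.degrees(np.arctan2(v[1],v[0])))
pr=[P(0,277,66),P(531,288,66),P(525,413,66),P(5,404,66)];print("prism",np.mean(pr,0),[p.round(1).tolist() for p in pr])
bo=[P(56,3,12),P(490,13,12),P(459,560,12),P(73,553,12)];c=np.mean(bo,0);x=(bo[0]+bo[1]-bo[2]-bo[3])/2;print("bolts",c,np.degrees(np.arctan2(x[1],x[0])),np.linalg.norm(x))
tw=[P(198,95,56),P(342,95,56)];print("ledge far edge",tw)
tw=[P(196,503,68),P(332,503,68)];print("dowel tower",tw)
```

```text
[549.29283393 -75.09988924 420.24757651] [ 537.19597763 -146.87933281  290.46555555]
stud dowel [ 537.97307192 -102.50474641   81.        ] [ 517.89511513 -222.36622289   75.        ] 121.53146873730992 80.49068891794015
prism [ 528.54765871 -155.37185484   66.        ] [[453.5, -122.9, 66.0], [609.7, -149.2, 66.0], [604.2, -187.8, 66.0], [446.7, -161.6, 66.0]]
bolts [ 529.26345309 -151.1954515    12.        ] 80.5599494971175 191.50538047047655
ledge far edge [array([519.80067412, -79.64675206,  56.        ]), array([561.76673645, -85.80642166,  56.        ])]
dowel tower [array([ 499.51572849, -201.28111839,   68.        ]), array([ 541.48765972, -207.48835406,   68.        ])]
```

Emit:
step_arm(
  claw=[60, 60, 60, 60, 60],
  offset=[
    [30, -4, 4],
    [60, -8, 8],
    [91, -12, 12],
    [121, -16, 16],
    [152, -20, 20],
  ],
  twist=[-4, -8, -12, -16, -20],
)

```text
time: 2.02
ee_pos: [539.2, 1.5, 269.9]
eef_rot: [0.0, 0.637, 0.771, -0.001]
ft_force: [1.3, 0.7, -0.3]
grip_width: 60.1
gripper_force: 0.0
```

Emit:
step_arm(
  claw=[60, 60, 60, 60, 60],
  offset=[
    [37, 8, 5],
    [74, 17, 10],
    [112, 25, 15],
    [149, 33, 20],
    [149, 33, 20],
  ],
  twist=[-5, -10, -15, -19.3, -19.3],
)

```text
time: 2.43
ee_pos: [541.7, 163.0, 249.7]
eef_rot: [-0.002, 0.493, 0.87, 0.002]
ft_force: [-0.2, 0.8, 0.5]
grip_width: 60.0
gripper_force: 0.0
```

Emit:
step_arm(
  claw=[60, 60],
  offset=[
    [0, 0, 0],
    [0, 0, 0],
  ],
  twist=[0, 0],
)

```text
time: 2.6
ee_pos: [544.1, 152.8, 249.8]
eef_rot: [0.0, 0.499, 0.866, -0.001]
ft_force: [-0.0, -0.5, -0.0]
grip_width: 60.2
gripper_force: 0.0
```

Run:
```python
from h import *
f=grab_frame("wrist");s=observe();im=f["image"];print(s["ee_pos"],s["ft_force"])
m=((im.min(2)>158)&((im.max(2).astype(int)-im.min(2))<22)).astype(np.uint8)
m=cv2.morphologyEx(m,cv2.MORPH_OPEN,np.ones((3,3)))
cs,_=cv2.findContours(m,cv2.RETR_EXTERNAL,cv2.CHAIN_APPROX_NONE)
for c in sorted(cs,key=cv2.contourArea)[-3:]:
    r=cv2.minAreaRect(c);b=cv2.boxPoints(r);print(cv2.contourArea(c),np.round(b).tolist());w=np.array([ray(f,*p,6) for p in b]);print(w.round(1).tolist(),w.mean(0))
cv2.imwrite("pics/w2.png",im[:,:,::-1])
```

```text
[544.31819584 152.1699176  249.93264346] [-0.25659051 -0.1118348  -0.06202851]
1880.5 [[302.0, 197.0], [360.0, 197.0], [360.0, 248.0], [302.0, 248.0]]
[[527.5, 150.8, 6.0], [574.6, 178.1, 6.0], [600.8, 135.5, 6.0], [552.0, 107.3, 6.0]] [563.70308979 142.90893563   6.        ]
4349.0 [[300.0, 70.0], [364.0, 70.0], [364.0, 180.0], [300.0, 180.0]]
[[471.7, 246.3, 6.0], [519.6, 274.0, 6.0], [569.4, 193.5, 6.0], [518.1, 163.7, 6.0]] [519.6912472  219.35972252   6.        ]
```

View pics/w2.png

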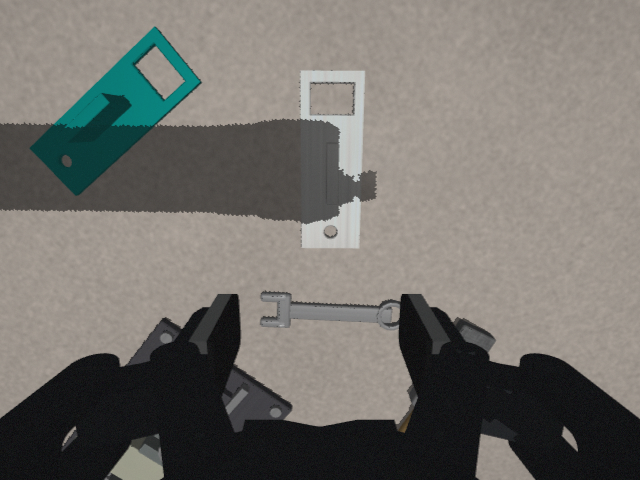

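The wrist view shows the plate aligned with the tool: toe edge at row 70, tail edge at row 248, columns 300–364, hole (330,231). I'll grip near the tail end of the rib.

Emit:
step_arm(
  claw=[50, 50, 50, 50, 50],
  offset=[
    [12, 11.5, 35],
    [12, 11.5, 75],
    [12, 11.5, 115],
    [12, 11.5, 150],
    [12, 11.5, 175],
  ],
  twist=[0, 0, 0, 0, 0],
)

```text
time: 3.07
ee_pos: [546.8, 167.1, 72.0]
eef_rot: [-0.001, 0.5, 0.866, -0.002]
ft_force: [0.5, 0.2, -0.8]
grip_width: 49.8
gripper_force: 0.0
```

Emit:
step_arm(
  claw=[40, 40, 40, 40],
  offset=[
    [0, 0, 18],
    [0, 0, 34],
    [0, 0, 42],
    [0, 0, 42],
  ],
  twist=[0, 0, 0, 0],
)

```text
time: 3.4
ee_pos: [547.1, 168.2, 31.5]
eef_rot: [-0.001, 0.5, 0.866, -0.002]
ft_force: [-0.2, 0.9, 0.2]
grip_width: 40.1
gripper_force: 0.0
```

Emit:
step_arm(
  claw=[20, 12, 8, 8, 8],
  offset=[
    [0, 0, 0],
    [0, 0, 0],
    [0, 0, 0],
    [0, 0, 0],
    [0, 0, 0],
  ],
  twist=[0, 0, 0, 0, 0],
)

```text
time: 3.82
ee_pos: [548.7, 170.7, 34.7]
eef_rot: [0.001, 0.499, 0.867, 0.0]
ft_force: [-1.3, -3.0, 6.5]
grip_width: 9.2
gripper_force: 49.2
```

Emit:
step_arm(
  claw=[8, 8, 8, 8, 8],
  offset=[
    [0, 0, -15],
    [0, 0, -40],
    [0, 0, -70],
    [0, 0, -100],
    [0, 0, -120],
  ],
  twist=[0, 0, 0, 0, 0],
)

```text
time: 4.23
ee_pos: [548.5, 171.7, 155.9]
eef_rot: [0.001, 0.498, 0.867, 0.001]
ft_force: [0.6, 0.4, -3.1]
grip_width: 8.9
gripper_force: 48.5
```

Emit:
step_arm(
  claw=[8, 8, 8],
  offset=[
    [0, 0, 0],
    [0, 0, 0],
    [0, 0, 0],
  ],
  twist=[0, 0, 0],
)

```text
time: 4.48
ee_pos: [546.7, 170.3, 151.8]
eef_rot: [-0.001, 0.498, 0.867, -0.001]
ft_force: [-0.2, -0.1, -3.1]
grip_width: 8.9
gripper_force: 48.5
```

Run:
```python
from h import *
s=observe();print(s["ee_pos"],s["ft_force"],s["ft_torque"],s["grip_width"],s["gripper_force"])
a=grab_frame("side")["image"];b=grab_frame("wrist")["image"]
u=proj(grab_frame("side"),s["ee_pos"]);print(u)
x,y=int(u[0]),int(u[1])
a=cv2.resize(a[y-70:y+70,x-70:x+70],(480,480),interpolation=cv2.INTER_CUBIC)
b=cv2.resize(b[:,:400+160],None,fx=.55,fy=1)[:480]
cv2.imwrite("pics/l1.png",np.hstack([a,b])[:,:,::-1])
```

```text
[546.74790737 170.34051812 151.84892713] [-0.16741272 -0.12488236 -3.14935219] [-0.05569213  0.00340512  0.01416754] 8.904413429875543 48.45819711685181
[257.42629021 235.31657738]
```

View pics/l1.png

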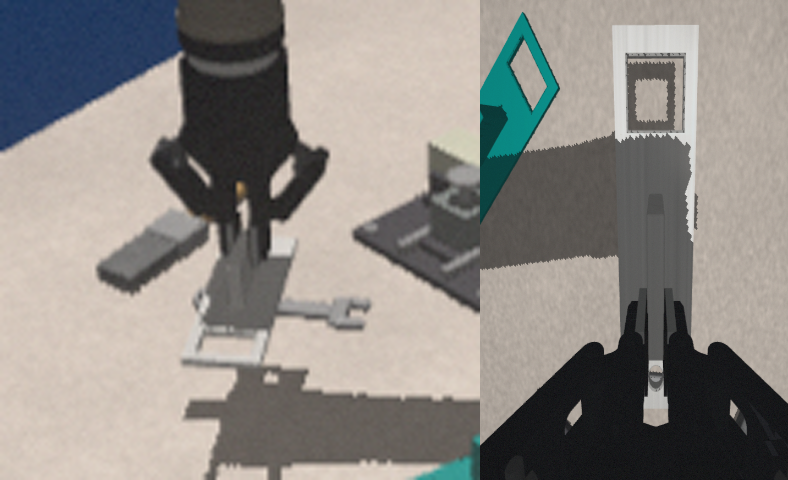

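The wrist and side views show the plate held level at the tail end of the rib. I'll ease the grip step by step so the toe swings down under gravity.

Emit:
step_arm(
  claw=[9, 9],
  offset=[
    [0, 0, 20],
    [0, 0, 20],
  ],
  twist=[0, 0],
)

```text
time: 4.8
ee_pos: [545.3, 169.8, 129.5]
eef_rot: [-0.002, 0.498, 0.867, -0.003]
ft_force: [-0.8, -0.6, -3.7]
grip_width: 9.0
gripper_force: 41.3
```

Emit:
step_arm(
  claw=[9.5, 9.5],
  offset=[
    [0, 0, 0],
    [0, 0, 0],
  ],
  twist=[0, 0],
)

```text
time: 4.97
ee_pos: [547.6, 171.1, 133.0]
eef_rot: [-0.0, 0.498, 0.867, -0.0]
ft_force: [0.4, -0.1, -3.2]
grip_width: 9.7
gripper_force: 20.5
```

Run:
```python
from h import *
s=observe();print(s["ee_pos"],s["ft_force"],s["ft_torque"],s["grip_width"],s["gripper_force"])
```

```text
[547.56460601 171.05488007 132.98386249] [ 0.40801902 -0.07675855 -3.21046018] [-0.05165642 -0.02591409  0.0464404 ] 9.719400357979671 20.527787804603577
```

Emit:
step_arm(
  claw=[9.7, 9.7, 9.7],
  offset=[
    [0, 0, 0],
    [0, 0, 0],
    [0, 0, 0],
  ],
  twist=[0, 0, 0],
)

```text
time: 5.22
ee_pos: [548.2, 171.2, 133.9]
eef_rot: [0.0, 0.498, 0.867, 0.0]
ft_force: [0.5, -0.0, -2.2]
grip_width: 9.9
gripper_force: 12.2
```

Run:
```python
from h import *
s=observe();print(s["ee_pos"],s["ft_force"],s["ft_torque"],s["grip_width"],s["gripper_force"])
```

```text
[548.15754507 171.20424381 133.85292696] [ 0.48101166 -0.01504017 -2.15476855] [-0.01019733 -0.04465354  0.02877271] 9.886513867879053 12.20718428492546
```

Emit:
step_arm(
  claw=[9.8, 9.8, 9.8],
  offset=[
    [0, 0, 0],
    [0, 0, 0],
    [0, 0, 0],
  ],
  twist=[0, 0, 0],
)

```text
time: 5.47
ee_pos: [547.9, 171.0, 133.4]
eef_rot: [0.0, 0.498, 0.867, 0.0]
ft_force: [-0.4, 0.6, -3.2]
grip_width: 9.8
gripper_force: 8.0
```

Run:
```python
from h import *
s=observe();print(s["ee_pos"],s["ft_force"],s["ft_torque"],s["grip_width"],s["gripper_force"])
f=grab_frame("wrist");im=f["image"]
cv2.imwrite("pics/l2.png",cv2.resize(im,None,fx=.7,fy=.7)[:,:,::-1])
```

```text
[547.87633882 171.03697021 133.43464739] [-0.40830894  0.58130268 -3.16189348] [-0.02932364 -0.01254041  0.04693019] 9.783760123803653 8.045571595430374
```

```bash
cat >> h.py <<'E'
def tilt(px=-23,pz=38):
    f=grab_frame("wrist");s=observe();im=f["image"].astype(int)
    m=((im.min(2)>150)&(im.max(2)-im.min(2)<20)).astype(np.uint8)
    m[:, :180]=0; m[:,480:]=0
    m=cv2.morphologyEx(m,cv2.MORPH_OPEN,np.ones((3,3)))
    cs,_=cv2.findContours(m,cv2.RETR_EXTERNAL,cv2.CHAIN_APPROX_NONE)
    c=max(cs,key=cv2.contourArea);x,y,w,h=cv2.boundingRect(c)
    row=y+4; cols=np.where(m[row])[0]
    print("toe row",y,"cols",cols.min(),cols.max(),"area",cv2.contourArea(c))
    A=rot(s).as_matrix(); g=s["ee_pos"]-5*A[:,2]
    for th in range(-10,61,5):
        t=np.radians(th);u=A[:,0]*np.cos(t)+A[:,2]*np.sin(t);n=A[:,0]*np.sin(t)-A[:,2]*np.cos(t)
        q=[proj(f,g+u*(80-px)+n*(6-pz)+k*28*A[:,1]) for k in(-1,1)]
        print(th,np.round(np.mean(q,0)[1]),np.round(abs(q[0][0]-q[1][0])),end="; ")
    print();return f
E
python3 - <<'E'
from h import *
tilt()
E
```

```text
toe row 0 cols 180 479 area 39340.0
-10 -2.0 183.0; -5 12.0 170.0; 0 27.0 159.0; 5 42.0 149.0; 10 57.0 140.0; 15 73.0 133.0; 20 88.0 126.0; 25 104.0 120.0; 30 119.0 115.0; 35 134.0 111.0; 40 149.0 107.0; 45 164.0 104.0; 50 179.0 101.0; 55 194.0 98.0; 60 209.0 96.0;
```

Run:
```python
from h import *
a=cv2.imread("pics/l2.png")[:,:,::-1].astype(int)  # 0.7 scale
c=int(330*.7)
for r in range(0,330,6): print(int(r/.7),a[r,c].tolist(),end=" ")
print()
b=cv2.imread("pics/l1.png")[:,480:,::-1].astype(int)
for r in range(0,200,8): print(r,b[r,178].tolist(),end=" ")
```

```text
0 [175, 166, 158] 8 [177, 167, 159] 17 [178, 168, 159] 25 [212, 211, 208] 34 [214, 213, 209] 42 [214, 214, 211] 51 [204, 204, 201] 60 [88, 83, 79] 68 [86, 82, 79] 77 [141, 135, 128] 85 [184, 176, 166] 94 [183, 174, 164] 102 [178, 168, 160] 111 [176, 167, 159] 120 [179, 168, 160] 128 [99, 94, 91] 137 [100, 98, 98] 145 [97, 97, 97] 154 [98, 98, 98] 162 [97, 96, 96] 171 [96, 96, 95] 180 [96, 95, 95] 188 [95, 96, 94] 197 [80, 80, 79] 205 [79, 79, 77] 214 [90, 90, 89] 222 [95, 96, 93] 231 [94, 94, 92] 240 [94, 93, 92] 248 [94, 95, 93] 257 [95, 94, 93] 265 [93, 93, 91] 274 [94, 93, 92] 282 [92, 92, 90] 291 [93, 92, 92] 300 [92, 92, 91] 308 [92, 92, 90] 317 [91, 92, 91] 325 [92, 90, 90] 334 [90, 90, 90] 342 [92, 93, 91] 351 [91, 91, 90] 360 [140, 141, 138] 368 [156, 152, 146] 377 [148, 141, 135] 385 [152, 151, 149] 394 [192, 191, 187] 402 [191, 191, 187] 411 [180, 172, 162] 420 [178, 169, 159] 428 [19, 20, 23] 437 [23, 22, 23] 445 [20, 22, 25] 454 [24, 23, 26] 462 [23, 24, 25] 
0 [171, 162, 151] 8 [177, 168, 159] 16 [182, 171, 162] 24 [177, 169, 161] 32 [208, 209, 204] 40 [211, 210, 207] 48 [212, 210, 208] 56 [94, 93, 91] 64 [85, 81, 78] 72 [87, 80, 77] 80 [176, 168, 158] 88 [180, 171, 163] 96 [181, 171, 162] 104 [174, 166, 158] 112 [175, 166, 158] 120 [92, 87, 83] 128 [93, 89, 85] 136 [98, 98, 96] 144 [98, 97, 97] 152 [96, 95, 94] 160 [94, 95, 95] 168 [93, 94, 92] 176 [95, 95, 94] 184 [93, 94, 92] 192 [92, 93, 91]
```

View pics/l2.png

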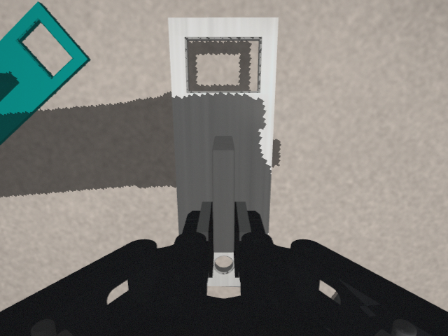

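The plate is still level (toe edge at row 18 of the reduced picture). I'll loosen it a little more.

Emit:
step_arm(
  claw=[9.85, 9.85, 9.85],
  offset=[
    [0, 0, 10],
    [0, 0, 20],
    [0, 0, 20],
  ],
  twist=[0, 0, 0],
)

```text
time: 5.82
ee_pos: [545.9, 170.0, 110.5]
eef_rot: [-0.002, 0.498, 0.867, -0.002]
ft_force: [-1.0, -0.2, -3.0]
grip_width: 9.8
gripper_force: 5.9
```

```bash
sed -i 's/im.min(2)>150/im.min(2)>185/; s/im.min(2)<20/im.min(2)<9/' h.py
python3 - <<'E'
from h import *
tilt();print(observe()["gripper_force"],observe()["ft_torque"])
E
```

```text
toe row 26 cols 241 397 area 8710.0
-10 -3.0 185.0; -5 11.0 171.0; 0 26.0 160.0; 5 42.0 150.0; 10 57.0 141.0; 15 73.0 133.0; 20 88.0 127.0; 25 103.0 121.0; 30 119.0 116.0; 35 134.0 111.0; 40 149.0 107.0; 45 164.0 104.0; 50 179.0 101.0; 55 194.0 99.0; 60 209.0 97.0; 
5.933965444564819 [ 0.00365769 -0.03739276 -0.07504203]
```

Emit:
step_arm(
  claw=[9.9, 9.9, 9.9],
  offset=[
    [0, 0, 0],
    [0, 0, 0],
    [0, 0, 0],
  ],
  twist=[0, 0, 0],
)

```text
time: 6.12
ee_pos: [548.1, 171.2, 113.5]
eef_rot: [0.0, 0.498, 0.867, 0.0]
ft_force: [-0.2, 0.0, -3.2]
grip_width: 10.0
gripper_force: 3.6
```

Run:
```python
from h import *
tilt();print(observe()["gripper_force"],observe()["ft_torque"])
```

```text
toe row 51 cols 249 389 area 4353.0
-10 -2.0 184.0; -5 12.0 170.0; 0 27.0 159.0; 5 42.0 149.0; 10 58.0 140.0; 15 73.0 133.0; 20 88.0 126.0; 25 104.0 120.0; 30 119.0 115.0; 35 134.0 111.0; 40 149.0 107.0; 45 164.0 104.0; 50 179.0 101.0; 55 194.0 98.0; 60 209.0 96.0; 
3.5641131922602654 [-0.0134674  -0.00838065 -0.0496682 ]
```

Gravity has started tilting it (about 8–10°). I'll keep this grip.

Emit:
step_arm(
  claw=[9.9, 9.9, 9.9],
  offset=[
    [0, 0, 0],
    [0, 0, 0],
    [0, 0, 0],
  ],
  twist=[0, 0, 0],
)

```text
time: 6.42
ee_pos: [547.9, 171.0, 113.4]
eef_rot: [0.0, 0.498, 0.867, 0.0]
ft_force: [-0.3, 0.1, -2.3]
grip_width: 10.0
gripper_force: 3.5
```

Run:
```python
from h import *
tilt();print(observe()["gripper_force"],observe()["ft_torque"],observe()["ee_pos"])
```

```text
toe row 363 cols 306 333 area 2131.5
-10 -2.0 183.0; -5 12.0 170.0; 0 27.0 159.0; 5 42.0 149.0; 10 58.0 140.0; 15 73.0 133.0; 20 88.0 126.0; 25 104.0 120.0; 30 119.0 115.0; 35 134.0 111.0; 40 149.0 107.0; 45 164.0 104.0; 50 179.0 101.0; 55 194.0 98.0; 60 209.0 96.0; 
3.4757383167743683 [-0.05763456  0.00794517  0.02820752] [547.86056158 170.99143674 113.38675475]
```

Run:
```python
from h import *
f=grab_frame("wrist");im=f["image"].astype(int)
m=((im.min(2)>70)&(im.max(2)-im.min(2)<7)).astype(np.uint8);m=cv2.morphologyEx(m,cv2.MORPH_OPEN,np.ones((5,5)))
cs,_=cv2.findContours(m,cv2.RETR_EXTERNAL,cv2.CHAIN_APPROX_NONE)
for c in sorted(cs,key=cv2.contourArea)[-5:]:print(cv2.contourArea(c),cv2.boundingRect(c))
for r in range(0,250,10):
  w=np.where(m[r,200:450])[0]; print(r,(w.min()+200,w.max()+200,len(w)) if len(w) else 0,end=" ")
```

```text
33033.5 (254, 72, 131, 355)
0 0 10 0 20 0 30 0 40 0 50 0 60 0 70 0 80 (np.int64(255), np.int64(383), 129) 90 (np.int64(255), np.int64(383), 129) 100 (np.int64(255), np.int64(383), 46) 110 (np.int64(255), np.int64(383), 44) 120 (np.int64(255), np.int64(383), 44) 130 (np.int64(255), np.int64(383), 44) 140 (np.int64(254), np.int64(383), 44) 150 (np.int64(254), np.int64(383), 44) 160 (np.int64(254), np.int64(383), 130) 170 (np.int64(254), np.int64(382), 129) 180 (np.int64(254), np.int64(383), 130) 190 (np.int64(254), np.int64(383), 130) 200 (np.int64(254), np.int64(383), 130) 210 (np.int64(254), np.int64(384), 131) 220 (np.int64(254), np.int64(384), 131) 230 (np.int64(254), np.int64(384), 131) 240 (np.int64(254), np.int64(384), 131)
```

About 16° now, creeping slowly. I'll carry on with a better mask.

Add to h.py:
```python
def tilt(px=-23,pz=38):
    f=grab_frame("wrist");s=observe();im=f["image"].astype(int)
    m=((im.min(2)>70)&(im.max(2)-im.min(2)<7)).astype(np.uint8);m=cv2.morphologyEx(m,cv2.MORPH_OPEN,np.ones((5,5)))
    m[:,:210]=0;m[:,430:]=0
    cs,_=cv2.findContours(m,cv2.RETR_EXTERNAL,cv2.CHAIN_APPROX_NONE)
    x,y,w,h=cv2.boundingRect(max(cs,key=cv2.contourArea))
    wd=np.where(m[y+6])[0]
    A=rot(s).as_matrix(); g=s["ee_pos"]-5*A[:,2]; ths=np.arange(-15,60,1.)
    rows=[]; ws=[]
    for th in ths:
        t=np.radians(th);u=A[:,0]*np.cos(t)+A[:,2]*np.sin(t);n=A[:,0]*np.sin(t)-A[:,2]*np.cos(t)
        q=[proj(f,g+u*(80-px)+n*(6-pz)+k*28*A[:,1]) for k in(-1,1)]
        rows.append(np.mean(q,0)[1]);ws.append(abs(q[0][0]-q[1][0]))
    print("toe row",y,"w",wd.max()-wd.min()+1,"tilt by row",np.interp(y,rows,ths).round(1),"by width",np.interp(-(wd.max()-wd.min()+1),-np.array(ws),ths),"F",s["ft_force"].round(1),"grip",s["gripper_force"].round(1),s["grip_width"].round(2),"pos",s["ee_pos"].round(1),"t",round(s["time"],2))
```

```text
(no output)
```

Emit:
step_arm(
  claw=[9.9, 9.9, 9.9, 9.9, 9.9],
  offset=[
    [0, 0, 0],
    [0, 0, 0],
    [0, 0, 0],
    [0, 0, 0],
    [0, 0, 0],
  ],
  twist=[0, 0, 0, 0, 0],
)

```text
time: 6.93
ee_pos: [547.8, 171.0, 113.2]
eef_rot: [0.0, 0.498, 0.867, -0.0]
ft_force: [0.2, -0.6, -3.6]
grip_width: 10.0
gripper_force: 3.5
```

```bash
python3 -c "
from h import *
tilt()"
```

```text
Traceback (most recent call last):
  File "h.py", line 41, in tilt
    print("toe row",y,"w",wd.max()-wd.min()+1,"tilt by row",np.interp(y,rows,ths).round(1),"by width",np.interp(-(wd.max()-wd.min()+1),-np.array(ws),ths),"F",s["ft_force"].round(1),"grip",s["gripper_force"].round(1),s["grip_width"].round(2),"pos",s["ee_pos"].round(1),"t",round(s["time"],2))
                                                                                                                                                                                            ^^^^^^^^^^^^^^^^^^^^^^^^
AttributeError: 'float' object has no attribute 'round'
```

Emit:
step_arm(
  claw=[9.9, 9.9, 9.9, 9.9, 9.9],
  offset=[
    [0, 0, 0],
    [0, 0, 0],
    [0, 0, 0],
    [0, 0, 0],
    [0, 0, 0],
  ],
  twist=[0, 0, 0, 0, 0],
)

```text
time: 7.4
ee_pos: [547.8, 171.0, 113.3]
eef_rot: [0.0, 0.498, 0.867, -0.0]
ft_force: [0.3, 0.3, -2.9]
grip_width: 10.2
gripper_force: 3.5
```

```bash
python3 -c "
from h import *
tilt()"
```

```text
Traceback (most recent call last):
  File "h.py", line 41, in tilt
    print("toe row",y,"w",wd.max()-wd.min()+1,"tilt by row",np.interp(y,rows,ths).round(1),"by width",np.interp(-(wd.max()-wd.min()+1),-np.array(ws),ths),"F",s["ft_force"].round(1),"grip",s["gripper_force"].round(1),s["grip_width"].round(2),"pos",s["ee_pos"].round(1),"t",round(s["time"],2))
                                                                                                                                                                                            ^^^^^^^^^^^^^^^^^^^^^^^^
AttributeError: 'float' object has no attribute 'round'
```

```bash
sed -i 's/s\["gripper_force"\].round(1),s\["grip_width"\].round(2)/round(s["gripper_force"],1),round(s["grip_width"],2)/' h.py; python3 -c "
from h import *
tilt()"
```

```text
toe row 72 w 129 tilt by row 14.7 by width 17.806167595183013 F [-1.   0.5 -2.3] grip 3.5 10.13 pos [547.8 171.  113.3] t 7.5
```

The swing stopped near 16°, held by friction; geometry needs at least 27°. I'll set the plate down and re-grip lower and nearer the rib's end, which gives a larger hanging angle.

Emit:
step_arm(
  claw=[9.8, 9.8, 9.8, 9.8, 9.8],
  offset=[
    [0, 0, 25],
    [0, 0, 45],
    [0, 0, 60],
    [0, 0, 70],
    [0, 0, 79],
  ],
  twist=[0, 0, 0, 0, 0],
)

```text
time: 7.92
ee_pos: [547.5, 170.6, 33.9]
eef_rot: [-0.0, 0.498, 0.867, -0.001]
ft_force: [-2.9, -2.8, 10.5]
grip_width: 10.0
gripper_force: 7.0
```

Emit:
step_arm(
  claw=[9.8, 20, 30, 30],
  offset=[
    [0, 0, 0],
    [0, 0, 0],
    [0, 0, 0],
    [0, 0, -2],
  ],
  twist=[0, 0, 0, 0],
)

```text
time: 8.25
ee_pos: [548.4, 171.4, 37.0]
eef_rot: [0.0, 0.498, 0.867, 0.001]
ft_force: [-0.3, -0.1, -0.7]
grip_width: 29.9
gripper_force: 0.0
```

Run:
```python
from h import *
f=grab_frame("wrist");s=observe();im=f["image"].astype(int)
m=((im.min(2)>70)&(im.max(2)-im.min(2)<7)).astype(np.uint8);m=cv2.morphologyEx(m,cv2.MORPH_OPEN,np.ones((5,5)))
m[:,:180]=0;m[:,460:]=0
cs,_=cv2.findContours(m,cv2.RETR_EXTERNAL,cv2.CHAIN_APPROX_NONE)
x,y,w,h=cv2.boundingRect(max(cs,key=cv2.contourArea));w=np.where(m[y+6])[0]
a,b=ray(f,w.min(),y,6),ray(f,w.max()+1,y,6);toe=(a+b)/2
A=rot(s).as_matrix();print(s["ee_pos"],s["ft_force"],y,w.min(),w.max(),a,b,"TCP plate x:",80-(toe-s["ee_pos"])@A[:,0],"dy",(toe-s["ee_pos"])@A[:,1],np.linalg.norm(a-b))
```

```text
[548.61044773 171.50116896  37.49369024] [-0.63611514 -0.34640538  0.61796524] 29 240 393 [472.68488368 246.83960386   6.        ] [520.79249064 274.87135239   6.        ] TCP plate x: -23.335158970813282 dy 0.11200352020189866 55.67872819549888
```

Emit:
step_arm(
  claw=[30, 30, 30, 30],
  offset=[
    [-5, 0, 0],
    [-5, 0, 6],
    [-5, 0, 8],
    [-5, 0, 8],
  ],
  twist=[0, 0, 0, 0],
)

```text
time: 8.63
ee_pos: [549.8, 166.1, 27.4]
eef_rot: [-0.0, 0.498, 0.867, -0.001]
ft_force: [-0.5, 0.4, -0.9]
grip_width: 30.0
gripper_force: 0.0
```

Emit:
step_arm(
  claw=[16, 9, 9, 9],
  offset=[
    [0, 0, 0],
    [0, 0, 0],
    [0, 0, 0],
    [0, 0, 0],
  ],
  twist=[0, 0, 0, 0],
)

```text
time: 8.97
ee_pos: [550.2, 166.8, 28.1]
eef_rot: [-0.0, 0.498, 0.867, -0.0]
ft_force: [0.4, -0.0, -1.8]
grip_width: 9.7
gripper_force: 25.9
```

Emit:
step_arm(
  claw=[9, 9, 9, 9, 9],
  offset=[
    [0, 0, -15],
    [0, 0, -40],
    [0, 0, -65],
    [0, 0, -80],
    [0, 0, -85],
  ],
  twist=[0, 0, 0, 0, 0],
)

```text
time: 9.38
ee_pos: [551.6, 167.4, 115.7]
eef_rot: [0.002, 0.498, 0.867, 0.001]
ft_force: [0.2, -0.0, -2.5]
grip_width: 9.3
gripper_force: 26.0
```

Emit:
step_arm(
  claw=[9.6, 9.8, 9.85, 9.85, 9.85],
  offset=[
    [0, 0, 0],
    [0, 0, 0],
    [0, 0, 0],
    [0, 0, 0],
    [0, 0, 0],
  ],
  twist=[0, 0, 0, 0, 0],
)

```text
time: 9.8
ee_pos: [549.6, 166.4, 112.1]
eef_rot: [-0.001, 0.498, 0.867, -0.001]
ft_force: [0.7, -1.1, -3.7]
grip_width: 10.1
gripper_force: 6.7
```

```bash
python3 -c "
from h import *
tilt(-24,32)"
```

```text
toe row 7 w 165 tilt by row -4.3 by width 0.6388317191312445 F [-0.6 -0.5 -2.8] grip 6.7 9.97 pos [549.8 166.5 112.3] t 9.85
```

Emit:
step_arm(
  claw=[9.9, 9.9, 9.9, 9.9],
  offset=[
    [0, 0, 0],
    [0, 0, 0],
    [0, 0, 0],
    [0, 0, 0],
  ],
  twist=[0, 0, 0, 0],
)

```text
time: 10.18
ee_pos: [550.3, 166.7, 113.2]
eef_rot: [0.0, 0.498, 0.867, -0.0]
ft_force: [-0.2, -0.1, -2.1]
grip_width: 10.0
gripper_force: 3.9
```

```bash
python3 -c "
from h import *
tilt(-28.5,32)"
```

```text
toe row 51 w 137 tilt by row 14.3 by width 15.51375886313899 F [-0.2 -0.5 -2.4] grip 3.8 9.81 pos [550.4 166.7 113.3] t 10.23
```

Emit:
step_arm(
  claw=[9.92, 9.92, 9.92, 9.92],
  offset=[
    [0, 0, 0],
    [0, 0, 0],
    [0, 0, 0],
    [0, 0, 0],
  ],
  twist=[0, 0, 0, 0],
)

```text
time: 10.57
ee_pos: [550.3, 166.7, 113.3]
eef_rot: [0.0, 0.498, 0.867, -0.0]
ft_force: [-0.4, 0.2, -3.0]
grip_width: 9.7
gripper_force: 2.8
```

```bash
python3 -c "
from h import *
tilt(-28.5,32)"
```

```text
toe row 86 w 121 tilt by row 25.2 by width 27.300417761867905 F [-0.2  0.3 -3.3] grip 2.8 10.07 pos [550.3 166.7 113.3] t 10.62
```

Good: about 26° and still swinging.

Emit:
step_arm(
  claw=[9.92, 9.92, 9.92],
  offset=[
    [0, 0, 0],
    [0, 0, 0],
    [0, 0, 0],
  ],
  twist=[0, 0, 0],
)

```text
time: 10.87
ee_pos: [550.3, 166.7, 113.2]
eef_rot: [0.0, 0.498, 0.867, -0.0]
ft_force: [-0.1, -0.5, -2.8]
grip_width: 9.9
gripper_force: 2.8
```

```bash
python3 -c "
from h import *
tilt(-28.5,32)"
```

```text
toe row 86 w 121 tilt by row 25.1 by width 27.27652283036913 F [-0.1  0.5 -2.2] grip 2.8 9.54 pos [550.3 166.7 113.2] t 10.92
```

Emit:
step_arm(
  claw=[9.92, 9.92, 9.92, 9.92, 9.92],
  offset=[
    [40, 0, 0],
    [58, 0, 0],
    [68, 0, 0],
    [74, 0, 0],
    [76, 0, 0],
  ],
  twist=[0, 0, 0, 0, 0],
)

```text
time: 11.33
ee_pos: [512.3, 233.0, 113.8]
eef_rot: [0.001, 0.498, 0.867, 0.0]
ft_force: [0.2, 0.2, 1.1]
grip_width: 9.6
gripper_force: 0.0
```

Emit:
step_arm(
  claw=[9.5, 9, 9],
  offset=[
    [0, 0, 0],
    [0, 0, 0],
    [0, 0, 0],
  ],
  twist=[0, 0, 0],
)

```text
time: 11.58
ee_pos: [513.1, 231.0, 113.4]
eef_rot: [0.0, 0.499, 0.866, -0.0]
ft_force: [0.2, -0.5, -0.5]
grip_width: 8.7
gripper_force: 0.0
```

```bash
python3 -c "
from h import *
tilt(-28.5,32)"
```

```text
toe row 51 w 102 tilt by row 14.5 by width 49.415955344675936 F [-0.1 -0.3  0.3] grip 0.0 9.2 pos [512.9 231.2 113.3] t 11.63
```

The plate slipped out of the light grip. Locating it.

Emit:
step_arm(
  claw=[40, 60, 60, 60, 60],
  offset=[
    [0, 0, 0],
    [-30, 0, -40],
    [-60, 0, -80],
    [-90, 0, -110],
    [-90, 0, -110],
  ],
  twist=[0, 0, 0, 0, 0],
)

```text
time: 12.05
ee_pos: [561.6, 150.8, 227.6]
eef_rot: [0.003, 0.501, 0.866, 0.002]
ft_force: [0.7, -0.2, 0.8]
grip_width: 60.3
gripper_force: 0.0
```

Emit:
step_arm(
  claw=[60, 60, 60],
  offset=[
    [0, 0, 0],
    [0, 0, 0],
    [0, 0, 0],
  ],
  twist=[0, 0, 0],
)

```text
time: 12.3
ee_pos: [555.9, 155.4, 221.9]
eef_rot: [-0.001, 0.498, 0.867, -0.001]
ft_force: [0.1, 0.4, -0.8]
grip_width: 59.7
gripper_force: 0.0
```

```bash
cat >> h.py <<'E'
def find():
    f=grab_frame("wrist");s=observe();im=f["image"].astype(int)
    m=((im.min(2)>60)&(im.max(2)-im.min(2)<8)).astype(np.uint8);m=cv2.morphologyEx(m,cv2.MORPH_OPEN,np.ones((5,5)))
    m[300:]=0
    cs,_=cv2.findContours(m,cv2.RETR_EXTERNAL,cv2.CHAIN_APPROX_NONE)
    A=rot(s).as_matrix();print(s["ee_pos"].round(1),s["time"],"heading",np.degrees(np.arctan2(A[1,0],A[0,0])).round(2))
    for c in sorted(cs,key=cv2.contourArea)[-3:]:
        w=np.array([ray(f,u,v,6)[:2] for u,v in c[:,0]],np.float32);r=cv2.minAreaRect(w);b=cv2.boxPoints(r)
        print(cv2.contourArea(c),cv2.boundingRect(c),r,b.round(1).tolist())
    return f
E
python3 - <<'E'
from h import *
f=find();cv2.imwrite("pics/w3.png",f["image"][:,:,::-1])
E
```

```text
[555.6 155.7 221.6] 12.35 heading 120.36
8.0 (0, 170, 3, 5) ((304.6087951660156, 47.16672134399414), (1.6785328388214111, 3.8218932151794434), 18.306642532348633) [[303.20001220703125, 48.70000076293945], [304.3999938964844, 45.099998474121094], [306.0, 45.599998474121094], [304.79998779296875, 49.20000076293945]]
9947.5 (285, 0, 73, 171) ((507.2906494140625, 242.2314453125), (55.864593505859375, 129.18739318847656), 29.986328125) [[450.79998779296875, 284.20001220703125], [515.4000244140625, 172.3000030517578], [563.7999877929688, 200.1999969482422], [499.20001220703125, 312.1000061035156]]
```

View pics/w3.png

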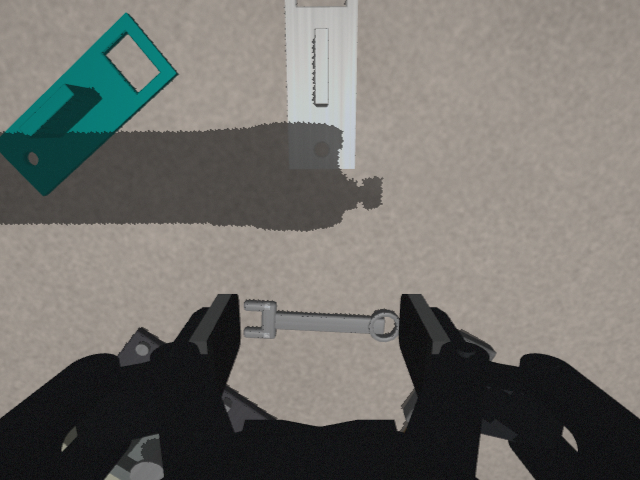

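The plate lies flat and upright, heading 120°. Its tail edge is at row 170, columns 288–356, and the rib spans rows 28–106. I'll re-grip at the very end of the rib.

Emit:
step_arm(
  claw=[50, 40, 40, 40, 40],
  offset=[
    [30, 1, 35],
    [60, 2, 75],
    [83, 2, 115],
    [83, 2, 145],
    [83, 2, 160],
  ],
  twist=[0, 0, 0, 0, 0],
)

```text
time: 12.77
ee_pos: [510.6, 229.9, 57.9]
eef_rot: [-0.004, 0.495, 0.869, -0.003]
ft_force: [0.4, -0.6, -0.5]
grip_width: 40.1
gripper_force: 0.0
```

Emit:
step_arm(
  claw=[30, 30, 30],
  offset=[
    [0, 0, 0],
    [0, 0, 0],
    [0, 0, 0],
  ],
  twist=[0, 0, 0],
)

```text
time: 13.02
ee_pos: [517.8, 228.2, 64.2]
eef_rot: [0.0, 0.498, 0.867, 0.001]
ft_force: [0.7, -0.3, -0.2]
grip_width: 29.9
gripper_force: 0.0
```

Run:
```python
from h import *
f=grab_frame("wrist");s=observe();im=f["image"].astype(int)
m=((im.min(2)>60)&(im.max(2)-im.min(2)<8)).astype(np.uint8);m=cv2.morphologyEx(m,cv2.MORPH_OPEN,np.ones((5,5)))
m[:,:180]=0;m[:,460:]=0
cs,_=cv2.findContours(m,cv2.RETR_EXTERNAL,cv2.CHAIN_APPROX_NONE)
x,y,w,h=cv2.boundingRect(max(cs,key=cv2.contourArea));w=np.where(m[y+6])[0]
a,b=ray(f,w.min(),y,6),ray(f,w.max()+1,y,6);toe=(a+b)/2
A=rot(s).as_matrix();print(s["ee_pos"],y,w.min(),w.max(),"TCP plate x:",80-(toe-s["ee_pos"])@A[:,0],"dy",(toe-s["ee_pos"])@A[:,1],np.linalg.norm(a-b))
```

```text
[518.45576199 228.09753967  64.81849086] 16 246 377 TCP plate x: -34.525677442939454 dy -2.55347668577265 55.389587669825545
```

Emit:
step_arm(
  claw=[30, 30, 30, 30, 30],
  offset=[
    [4, -2, 15],
    [4, -2, 28],
    [4, -2, 36],
    [4, -2, 38],
    [4, -2, 38],
  ],
  twist=[0, 0, 0, 0, 0],
)

```text
time: 13.48
ee_pos: [513.5, 229.3, 24.9]
eef_rot: [-0.0, 0.498, 0.867, -0.0]
ft_force: [0.8, -0.2, 0.1]
grip_width: 29.6
gripper_force: 0.0
```

Emit:
step_arm(
  claw=[16, 9, 9, 9, 9],
  offset=[
    [0, 0, 0],
    [0, 0, 0],
    [0, 0, 0],
    [0, 0, 0],
    [0, 0, 0],
  ],
  twist=[0, 0, 0, 0, 0],
)

```text
time: 13.9
ee_pos: [514.1, 229.9, 25.9]
eef_rot: [0.0, 0.498, 0.867, 0.0]
ft_force: [0.7, -1.0, 3.0]
grip_width: 9.4
gripper_force: 26.4
```

Emit:
step_arm(
  claw=[9, 9, 9, 9, 9],
  offset=[
    [0, 0, -15],
    [0, 0, -40],
    [0, 0, -65],
    [0, 0, -80],
    [0, 0, -85],
  ],
  twist=[0, 0, 0, 0, 0],
)

```text
time: 14.32
ee_pos: [514.7, 230.5, 112.5]
eef_rot: [0.001, 0.498, 0.867, 0.001]
ft_force: [0.5, -0.3, -3.3]
grip_width: 9.6
gripper_force: 26.1
```

Emit:
step_arm(
  claw=[9.6, 9.8, 9.85, 9.88, 9.88],
  offset=[
    [0, 0, 0],
    [0, 0, 0],
    [0, 0, 0],
    [0, 0, 0],
    [0, 0, 0],
  ],
  twist=[0, 0, 0, 0, 0],
)

```text
time: 14.73
ee_pos: [512.9, 229.4, 109.1]
eef_rot: [-0.001, 0.498, 0.867, -0.001]
ft_force: [-0.3, 0.1, -2.1]
grip_width: 9.7
gripper_force: 5.5
```

```bash
python3 -c "
from h import *
tilt(-30.5,30)"
```

```text
toe row 0 w 168 tilt by row 1.4 by width 1.247099420106718 F [-0.5 -0.5 -2.3] grip 5.5 9.74 pos [513.  229.5 109.3] t 14.78
```

Emit:
step_arm(
  claw=[9.9, 9.9, 9.9],
  offset=[
    [0, 0, 0],
    [0, 0, 0],
    [0, 0, 0],
  ],
  twist=[0, 0, 0],
)

```text
time: 15.03
ee_pos: [513.5, 229.8, 110.1]
eef_rot: [-0.0, 0.498, 0.867, -0.0]
ft_force: [-0.0, 1.2, -3.0]
grip_width: 9.7
gripper_force: 3.9
```

Emit:
step_arm(
  claw=[9.91, 9.91, 9.91],
  offset=[
    [0, 0, 0],
    [0, 0, 0],
    [0, 0, 0],
  ],
  twist=[0, 0, 0],
)

```text
time: 15.28
ee_pos: [513.6, 229.7, 110.3]
eef_rot: [0.0, 0.498, 0.867, -0.0]
ft_force: [0.1, -0.1, -3.0]
grip_width: 9.7
gripper_force: 2.8
```

```bash
python3 -c "
from h import *
tilt(-30.5,30)"
```

```text
toe row 98 w 115 tilt by row 30.8 by width 33.69708564876702 F [ 0.8  0.9 -2.3] grip 2.8 10.04 pos [513.6 229.7 110.3] t 15.33
```

About 32°. Locking the grip.

Emit:
step_arm(
  claw=[9.7, 9.3, 9, 8.5],
  offset=[
    [0, 0, 0],
    [0, 0, 0],
    [0, 0, 0],
    [0, 0, 0],
  ],
  twist=[0, 0, 0, 0],
)

```text
time: 15.67
ee_pos: [513.6, 229.8, 110.3]
eef_rot: [0.0, 0.498, 0.867, -0.0]
ft_force: [-0.4, 0.3, -2.7]
grip_width: 9.1
gripper_force: 32.9
```

```bash
python3 -c "
from h import *
tilt(-30.5,30)
f=grab_frame('wrist');im=f['image'].astype(int);m=((im.min(2)>70)&(im.max(2)-im.min(2)<7))
c=[(np.where(m[r,210:430])[0]+210) for r in (105,110,200,230)];print([(a.min(),a.max()) for a in c],f['cam_to_world'][:3,3])
col=m[:400,318:324].mean(1)>.5; print(''.join('1' if x else '0' for x in col[90:200]))
"
```

```text
toe row 100 w 113 tilt by row 31.4 by width 35.72732776259117 F [-0.1 -1.  -2.4] grip 32.9 9.39 pos [513.6 229.8 110.3] t 15.72
[(np.int64(262), np.int64(376)), (np.int64(262), np.int64(376)), (np.int64(244), np.int64(380)), (np.int64(233), np.int64(382))] [480.078076   289.51705351 239.14620152]
00000000001111111111111111111111110000000000000000000000000000000000000000000111111111111111111111111111111111
```

```bash
cat >> h.py <<'E'
from scipy.optimize import least_squares
def fit(r80,r44,w80,w44,th0=33,px0=-30.5,pz0=30,sp=2.0):
    f=grab_frame("wrist");s=observe();A=rot(s).as_matrix();g=s["ee_pos"]-5*A[:,2]
    def pt(v,x,z,k=0):
        t=np.radians(v[0]);u=A[:,0]*np.cos(t)+A[:,2]*np.sin(t);n=A[:,0]*np.sin(t)-A[:,2]*np.cos(t)
        return g+u*(x-v[1])+n*(z-v[2])+k*28*A[:,1]
    def res(v):
        o=[]
        for x,r,w in((80,r80,w80),(44,r44,w44)):
            a,b=proj(f,pt(v,x,6,-1)),proj(f,pt(v,x,6,1));o+=[a[1]-r,(abs(a[0]-b[0])-w)]
        return o+[(v[1]-px0)/sp,(v[2]-pz0)/sp]
    r=least_squares(res,[th0,px0,pz0]);v=r.x
    print("theta,px,pz",v.round(2),"res",r.fun.round(2))
    for nm,x,z in(("toe inner top",70,6),("toe outer bottom",80,0),("eye near bottom",44,0),("toe inner bottom",70,0),("tail bottom",-80,0)):
        d=A.T@(pt(v,x,z)-s["ee_pos"]);print(nm,"rel TCP: fwd %.1f, below %.1f"%(d[0],d[2]))
    return v
E
python3 - <<'E'
from h import *
f=grab_frame("wrist");im=f["image"].astype(int);m=((im.min(2)>70)&(im.max(2)-im.min(2)<7))
for r in(103,106,160,164,168,172,176):
    a=np.where(m[r,210:430])[0]+210;print(r,a.min(),a.max()+1,len(a))
fit(100,167.5,114,127)
E
```

```text
103 262 377 115
106 262 377 114
160 259 380 46
164 229 380 47
168 240 380 122
172 219 380 124
176 224 380 124
theta,px,pz [ 33.13 -31.59  27.43] res [ 0.11  2.85  0.1  -3.14 -0.55 -1.29]
toe inner top rel TCP: fwd 73.4, below 68.5
toe outer bottom rel TCP: fwd 78.5, below 79.0
eye near bottom rel TCP: fwd 48.3, below 59.3
toe inner bottom rel TCP: fwd 70.1, below 73.5
tail bottom rel TCP: fwd -55.5, below -8.5
```

Emit:
step_arm(
  claw=[8.5, 8.5, 8.5, 8.5, 8.5],
  offset=[
    [-10, -5, -20],
    [-30, -16, -40],
    [-57, -30, -60],
    [-85, -45, -75],
    [-113, -59, -80],
  ],
  twist=[1.2, 3.6, 6.6, 9.9, 13.2],
)

```text
time: 16.28
ee_pos: [520.7, 102.0, 193.0]
eef_rot: [0.002, 0.595, 0.804, 0.002]
ft_force: [1.7, -0.6, -2.8]
grip_width: 9.2
gripper_force: 33.0
```

Emit:
step_arm(
  claw=[8.5, 8.5, 8.5, 8.5, 8.5],
  offset=[
    [-25, -6, 0],
    [-49, -13, 0],
    [-74, -19, 0],
    [-99, -26, 0],
    [-123, -32, 0],
  ],
  twist=[2.6, 5.3, 7.9, 10.6, 13.2],
)

```text
time: 16.7
ee_pos: [524.6, -26.0, 190.4]
eef_rot: [0.0, 0.684, 0.729, -0.0]
ft_force: [1.1, -0.0, -2.5]
grip_width: 9.2
gripper_force: 33.0
```

Emit:
step_arm(
  claw=[8.5, 8.5, 8.5, 8.5, 8.5],
  offset=[
    [-34, -1, 0],
    [-65, -2, 0],
    [-93, -2, 0],
    [-115, -3, 0],
    [-127, -3, 0],
  ],
  twist=[3, 6, 9, 12, 13.2],
)

```text
time: 17.12
ee_pos: [529.9, -155.1, 190.2]
eef_rot: [0.0, 0.765, 0.645, -0.001]
ft_force: [-1.1, -0.5, -2.6]
grip_width: 9.2
gripper_force: 33.0
```

Emit:
step_arm(
  claw=[8.5, 8.5, 8.5],
  offset=[
    [0, 0, 0],
    [0, 0, 0],
    [0, 0, 0],
  ],
  twist=[0, 0, 0],
)

```text
time: 17.37
ee_pos: [530.6, -148.7, 190.3]
eef_rot: [-0.001, 0.761, 0.648, 0.001]
ft_force: [-0.0, -0.0, -2.2]
grip_width: 8.9
gripper_force: 33.0
```

```bash
cat >> h.py <<'E'
a_=np.array([.1616,.9869]);n_=np.array([.9869,-.1616])
def sl():
    s=observe();p=s["ee_pos"][:2];A=rot(s).as_matrix()
    print("s-stud %.1f  L err %.1f  z %.1f"%(p@a_+13.2,p@n_-547.6,s["ee_pos"][2]),"heading",np.degrees(np.arctan2(A[1,0],A[0,0])).round(2),"F along/lat/z",(s["ft_force"][:2]@a_).round(1),(s["ft_force"][:2]@n_).round(1),s["ft_force"][2].round(1),"T",s["ft_torque"].round(2),"grip",round(s["gripper_force"],1),"t",round(s["time"],2))
E
python3 - <<'E'
from h import *
f=grab_frame("wrist")["image"].astype(int)
sl()
m=((f.min(2)>100)&(f.max(2)-f.min(2)<7)).astype(np.uint8);m=cv2.morphologyEx(m,cv2.MORPH_OPEN,np.ones((5,5)))
for r in range(85,130,3):
    a=np.where(m[r,210:430])[0]+210;print(r,(a.min(),a.max()+1,len(a)) if len(a) else 0,end=" ")
E
```

```text
s-stud -47.7  L err 0.1  z 190.3 heading 80.86 F along/lat/z 1.3 -0.6 -3.2 T [-0.03  0.03  0.  ] grip 33.0 t 17.42
85 (np.int64(214), np.int64(427), 57) 88 (np.int64(214), np.int64(428), 60) 91 (np.int64(214), np.int64(428), 60) 94 (np.int64(215), np.int64(427), 57) 97 (np.int64(218), np.int64(424), 45) 100 (np.int64(261), np.int64(378), 117) 103 (np.int64(261), np.int64(378), 117) 106 (np.int64(261), np.int64(378), 117) 109 (np.int64(261), np.int64(378), 117) 112 (np.int64(260), np.int64(379), 119) 115 (np.int64(260), np.int64(379), 118) 118 (np.int64(260), np.int64(379), 117) 121 (np.int64(260), np.int64(379), 111) 124 (np.int64(260), np.int64(379), 74) 127 (np.int64(260), np.int64(379), 44)
```

Emit:
step_arm(
  claw=[8.5, 8.5, 8.5, 8.5, 8.5],
  offset=[
    [0, 0, 10],
    [0, 0, 20],
    [0, 0, 27],
    [0, 0, 30],
    [0, 0, 30],
  ],
  twist=[0, 0, 0, 0, 0],
)

```text
time: 17.83
ee_pos: [529.4, -151.0, 158.7]
eef_rot: [-0.001, 0.762, 0.647, -0.001]
ft_force: [-0.1, 0.8, -2.7]
grip_width: 9.2
gripper_force: 32.9
```

Emit:
step_arm(
  claw=[9.5, 9.5, 9.5, 9.5, 9.5],
  offset=[
    [0, 0, 2],
    [0, 0, 4],
    [0, 0, 6],
    [0, 0, 8],
    [0, 0, 8],
  ],
  twist=[0, 0, 0, 0, 0],
)

```text
time: 18.25
ee_pos: [530.2, -151.5, 152.0]
eef_rot: [-0.0, 0.763, 0.647, -0.0]
ft_force: [-0.5, 0.1, -3.1]
grip_width: 9.5
gripper_force: 17.4
```

Run:
```python
from h import *
f=grab_frame("wrist");sl()
im=f["image"][60:260,220:420];cv2.imwrite("pics/w4.png",cv2.resize(im,None,fx=3,fy=3,interpolation=cv2.INTER_CUBIC)[:,:,::-1])
```

```text
s-stud -50.6  L err 0.2  z 152.2 heading 80.62 F along/lat/z 0.0 -0.4 -3.7 T [-0.01 -0.02  0.01] grip 17.4 t 18.3
```

View pics/w4.png

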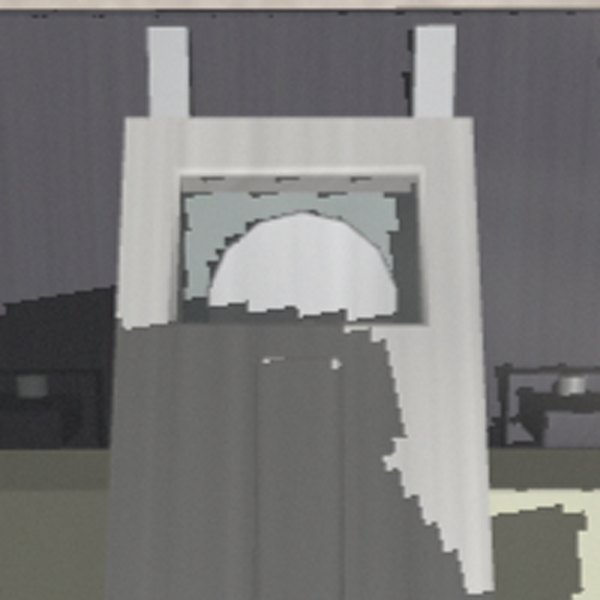

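The wrist crop shows the head centred laterally in the eye: head columns 210–397, eye columns 178–428. Its far rim is at crop row 212 and the inner toe edge at about row 168.

Run:
```python
from h import *
f=grab_frame("wrist");sl()
p=ray(f,220+304/3,60+212/3-.2,81);print("rim",p,"stud s-13.2ref:",p[:2]@a_+13.2-16)
fit(60+117/3,60+324/3,(474-123)/3,122)
```

```text
s-stud -50.6  L err 0.3  z 152.3 heading 80.62 F along/lat/z 1.1 0.5 -3.1 T [-0.    0.01  0.07] grip 17.5 t 18.35
rim [542.93661164 -84.3123012   81.        ] stud s-13.2ref: 1.7307463836033712
theta,px,pz [ 31.05 -31.83  31.19] res [ 0.21 -0.23 -0.09  0.93 -0.66  0.59]
toe inner top rel TCP: fwd 74.2, below 69.1
toe outer bottom rel TCP: fwd 79.7, below 79.4
eye near bottom rel TCP: fwd 48.9, below 60.8
toe inner bottom rel TCP: fwd 71.1, below 74.2
tail bottom rel TCP: fwd -57.4, below -3.1
```

Emit:
step_arm(
  claw=[9.5, 9.5, 9.5, 9.5, 9.5],
  offset=[
    [0, 0, 2.5],
    [0, 0, 5],
    [0, 0, 7.5],
    [0, 0, 9.5],
    [0, 0, 9.5],
  ],
  twist=[0, 0, 0, 0, 0],
)

```text
time: 18.82
ee_pos: [530.6, -152.2, 143.2]
eef_rot: [0.0, 0.763, 0.647, -0.0]
ft_force: [-1.3, -1.4, 1.9]
grip_width: 9.6
gripper_force: 18.1
```

Run:
```python
from h import *
f=grab_frame("wrist");sl()
im=f["image"].astype(int)
print([int(im[r,318:324].mean()) for r in range(90,180,3)])
m=((im.min(2)>70)&(im.max(2)-im.min(2)<7))
for r in(98,100,102,104,165,170):
    a=np.where(m[r,210:430])[0]+210;print(r,(a.min(),a.max()+1,len(a)) if len(a) else 0,end=" ")
```

```text
s-stud -51.2  L err 0.6  z 143.3 heading 80.6 F along/lat/z -0.8 -0.8 2.6 T [-0.25  0.23  0.02] grip 18.1 t 18.87
[94, 93, 111, 191, 190, 191, 190, 190, 210, 140, 146, 164, 164, 133, 211, 211, 210, 209, 209, 209, 208, 208, 207, 208, 207, 128, 104, 104, 104, 104]
98 (np.int64(210), np.int64(430), 208) 100 (np.int64(210), np.int64(430), 205) 102 (np.int64(210), np.int64(430), 203) 104 (np.int64(210), np.int64(430), 205) 165 (np.int64(210), np.int64(430), 173) 170 (np.int64(257), np.int64(430), 173)
```

Emit:
step_arm(
  claw=[9.5, 9.5, 9.5],
  offset=[
    [0, 0, -1],
    [0, 0, -1],
    [0, 0, -1],
  ],
  twist=[0, 0, 0],
)

```text
time: 19.12
ee_pos: [530.3, -151.0, 143.5]
eef_rot: [-0.0, 0.762, 0.647, 0.0]
ft_force: [0.1, 0.0, -2.1]
grip_width: 9.8
gripper_force: 17.5
```

Run:
```python
from h import *
for i in range(3):
    f=grab_frame("wrist");sl()
im=f["image"];g=cv2.resize(im[60:260,220:420],None,fx=3,fy=3,interpolation=cv2.INTER_CUBIC).astype(int)
print([int(x) for x in g[100:420:8,304].mean(1)]); print([int(x) for x in g[240,100:500:10].mean(1)]); print([int(x) for x in g[140,100:500:10].mean(1)])
```

```text
s-stud -50.2  L err 0.2  z 143.5 heading 80.64 F along/lat/z -0.5 0.6 -3.4 T [ 0.07 -0.02  0.02] grip 17.5 t 19.17
s-stud -50.2  L err 0.2  z 143.5 heading 80.64 F along/lat/z 0.5 1.2 -1.9 T [-0.01 -0.03  0.01] grip 17.5 t 19.22
s-stud -50.2  L err 0.2  z 143.6 heading 80.64 F along/lat/z 0.8 -0.3 -2.8 T [0.03 0.04 0.01] grip 17.5 t 19.27
[95, 96, 194, 188, 189, 189, 188, 187, 210, 146, 147, 109, 164, 164, 149, 214, 211, 212, 212, 209, 211, 210, 209, 208, 207, 208, 211, 90, 104, 103, 104, 104, 102, 105, 106, 104, 105, 106, 105, 106]
[95, 90, 183, 194, 191, 192, 192, 175, 76, 161, 162, 162, 150, 100, 144, 207, 209, 210, 211, 209, 210, 211, 210, 213, 216, 211, 199, 153, 165, 167, 161, 88, 150, 186, 187, 187, 193, 188, 112, 102]
[93, 93, 116, 191, 194, 191, 193, 191, 187, 197, 196, 194, 192, 194, 195, 189, 185, 191, 192, 194, 191, 191, 194, 191, 193, 194, 192, 192, 191, 190, 191, 191, 189, 190, 188, 192, 198, 181, 96, 93]
```

Emit:
step_arm(
  claw=[9.5, 9.5, 9.5, 9.5, 9.5],
  offset=[
    [0, 0, -1],
    [-3, 0, -1],
    [-6, 0, -1],
    [-9, 0, -1],
    [-11, 0, -1],
  ],
  twist=[0, 0, 0, 0, 0],
)

```text
time: 19.68
ee_pos: [528.4, -163.2, 144.7]
eef_rot: [0.0, 0.763, 0.647, -0.0]
ft_force: [-0.6, -1.0, -3.7]
grip_width: 9.6
gripper_force: 17.5
```

Run:
```python
from h import *
for i in range(2):
    f=grab_frame("wrist");sl()
im=f["image"];g=cv2.resize(im[60:260,220:420],None,fx=3,fy=3,interpolation=cv2.INTER_CUBIC).astype(int)
print([int(x) for x in g[100:420:8,304].mean(1)])
```

```text
s-stud -62.8  L err 0.2  z 144.7 heading 80.55 F along/lat/z -0.5 0.6 -3.0 T [-0.07 -0.03  0.01] grip 17.5 t 19.73
s-stud -62.5  L err 0.2  z 144.7 heading 80.55 F along/lat/z -0.7 -0.4 -2.5 T [-0.04 -0.   -0.01] grip 17.5 t 19.78
[109, 132, 189, 184, 202, 208, 208, 208, 208, 207, 208, 208, 206, 207, 206, 206, 206, 207, 206, 206, 205, 204, 204, 203, 202, 201, 200, 193, 100, 102, 103, 103, 101, 105, 106, 105, 103, 105, 103, 104]
```

The bright head now covers the toe bar in the image, so the toe is under the head. Feeling for the neck.

Emit:
step_arm(
  claw=[9.5, 9.5, 9.5],
  offset=[
    [-1, 0, 0],
    [-2, 0, 0],
    [-2.5, 0, 0],
  ],
  twist=[0, 0, 0],
)

```text
time: 20.03
ee_pos: [528.2, -164.8, 144.8]
eef_rot: [0.0, 0.762, 0.647, -0.0]
ft_force: [0.2, -0.5, -2.4]
grip_width: 9.9
gripper_force: 17.5
```

Run:
```python
from h import *
sl();grab_frame("side");sl()
```

```text
s-stud -64.1  L err 0.3  z 144.8 heading 80.63 F along/lat/z -0.5 0.3 -2.4 T [-0.06 -0.01 -0.03] grip 17.5 t 20.03
s-stud -64.2  L err 0.3  z 144.8 heading 80.62 F along/lat/z 0.2 -0.8 -2.4 T [ 0.03  0.02 -0.05] grip 17.5 t 20.08
```

Emit:
step_arm(
  claw=[9.5, 9.5, 9.5],
  offset=[
    [-1, 0, 0],
    [-2, 0, 0],
    [-2, 0, 0],
  ],
  twist=[0, 0, 0],
)

```text
time: 20.33
ee_pos: [527.9, -166.5, 144.8]
eef_rot: [-0.0, 0.763, 0.647, 0.0]
ft_force: [-0.8, 1.3, -3.0]
grip_width: 9.3
gripper_force: 17.4
```

Run:
```python
from h import *
sl();grab_frame("side");sl()
```

```text
s-stud -65.8  L err 0.3  z 144.8 heading 80.62 F along/lat/z 1.2 -1.0 -3.0 T [ 0.15 -0.07 -0.  ] grip 17.4 t 20.33
s-stud -65.8  L err 0.3  z 144.8 heading 80.63 F along/lat/z 0.8 0.2 -3.1 T [ 0.21 -0.06  0.01] grip 17.4 t 20.38
```

A light push of about 1 N and a torque mark the neck. Now I'll level along the arc about the toe and neck contact, watching the forces.

Emit:
step_arm(
  claw=[9.6, 9.6, 9.6, 9.6, 9.6],
  offset=[
    [-2.5, 0, 2.5],
    [-5, 0, 5],
    [-7.5, 0, 7.5],
    [-10, 0, 10.5],
    [-10, 0, 10.5],
  ],
  twist=[0, 0, 0, 0, 0],
)

```text
time: 20.8
ee_pos: [525.8, -177.1, 133.5]
eef_rot: [-0.0, 0.763, 0.647, -0.0]
ft_force: [0.3, 1.9, -2.2]
grip_width: 9.7
gripper_force: 14.2
```

Run:
```python
from h import *
sl();tilt(-31.8,30);sl()
```

```text
s-stud -76.7  L err -0.1  z 133.5 heading 80.57 F along/lat/z 1.9 -0.1 -2.2 T [ 0.39 -0.19 -0.06] grip 14.2 t 20.8
toe row 8 w 189 tilt by row 4.6 by width -6.108301266900499 F [ 0.3  2.2 -3.4] grip 14.1 10.01 pos [ 526.  -177.   133.8] t 20.85
s-stud -76.5  L err 0.1  z 133.8 heading 80.59 F along/lat/z 2.2 -0.0 -3.4 T [ 0.22 -0.05 -0.05] grip 14.1 t 20.85
```

Emit:
step_arm(
  claw=[9.6, 9.6, 9.6, 9.6, 9.6],
  offset=[
    [-2.5, 0, 3],
    [-5, 0, 6],
    [-7, 0, 9],
    [-9, 0, 12],
    [-9, 0, 12],
  ],
  twist=[0, 0, 0, 0, 0],
)

```text
time: 21.27
ee_pos: [524.3, -186.0, 121.5]
eef_rot: [-0.0, 0.763, 0.647, -0.0]
ft_force: [0.5, 1.1, -2.6]
grip_width: 9.7
gripper_force: 14.3
```

Run:
```python
from h import *
sl()
```

```text
s-stud -85.6  L err -0.1  z 121.5 heading 80.58 F along/lat/z 1.1 0.3 -2.6 T [ 0.44 -0.08  0.  ] grip 14.3 t 21.27
```

Emit:
step_arm(
  claw=[9.6, 9.6, 9.6, 9.6, 9.6],
  offset=[
    [-2, 0, 3],
    [-4, 0, 6.5],
    [-5.5, 0, 10],
    [-6.5, 0, 13],
    [-6.5, 0, 13],
  ],
  twist=[0, 0, 0, 0, 0],
)

```text
time: 21.68
ee_pos: [523.2, -192.0, 108.5]
eef_rot: [-0.0, 0.763, 0.647, -0.0]
ft_force: [-0.3, 2.4, -3.0]
grip_width: 9.5
gripper_force: 14.3
```

Run:
```python
from h import *
sl();f=grab_frame("wrist");sl()
im=f["image"];g=im[60:260,220:420].astype(int)
print([int(x) for x in im[0:260:6,320].mean(1)])
```

```text
s-stud -91.8  L err -0.2  z 108.5 heading 80.61 F along/lat/z 2.3 -0.7 -3.0 T [ 0.43 -0.17 -0.  ] grip 14.3 t 21.68
s-stud -91.7  L err -0.0  z 108.8 heading 80.62 F along/lat/z 1.7 -0.4 -2.7 T [ 0.39 -0.1  -0.  ] grip 14.2 t 21.73
[88, 102, 179, 182, 182, 185, 187, 189, 192, 194, 194, 196, 196, 196, 198, 200, 200, 179, 158, 160, 225, 223, 222, 222, 223, 223, 223, 225, 112, 109, 233, 220, 214, 109, 111, 108, 110, 109, 106, 110, 107, 108, 108, 108]
```

Emit:
step_arm(
  claw=[9.6, 9.6, 9.6, 9.6],
  offset=[
    [-1.5, 0, 2.5],
    [-2.5, 0, 5],
    [-3, 0, 7],
    [-3, 0, 7],
  ],
  twist=[0, 0, 0, 0],
)

```text
time: 22.07
ee_pos: [523.4, -195.3, 103.4]
eef_rot: [0.0, 0.763, 0.647, -0.0]
ft_force: [-1.9, 1.7, 5.7]
grip_width: 9.9
gripper_force: 15.3
```

Run:
```python
from h import *
sl();grab_frame("side");sl()
```

```text
s-stud -94.9  L err 0.5  z 103.4 heading 80.61 F along/lat/z 1.3 -2.1 5.7 T [0.55 0.49 0.02] grip 15.3 t 22.07
s-stud -95.0  L err 0.5  z 103.4 heading 80.61 F along/lat/z 1.1 -2.3 5.8 T [ 0.53  0.51 -0.03] grip 15.3 t 22.12
```

Emit:
step_arm(
  claw=[9.6, 9.6, 9.6],
  offset=[
    [0, 0, 1.5],
    [-0.5, 0, 3],
    [-0.5, 0, 3],
  ],
  twist=[0, 0, 0],
)

```text
time: 22.37
ee_pos: [523.5, -195.6, 102.6]
eef_rot: [0.001, 0.763, 0.647, -0.001]
ft_force: [-7.0, 3.6, 20.1]
grip_width: 9.6
gripper_force: 17.2
```

Run:
```python
from h import *
sl();grab_frame("side");sl()
```

```text
s-stud -95.2  L err 0.7  z 102.6 heading 80.61 F along/lat/z 2.4 -7.5 20.1 T [0.87 1.61 0.01] grip 17.2 t 22.37
s-stud -95.2  L err 0.7  z 102.6 heading 80.62 F along/lat/z 2.4 -7.0 20.2 T [0.91 1.59 0.06] grip 17.1 t 22.42
```

The tail rests on the dowel (Fz rose at z≈103.5). I'll back off to a light load and slide toward +x, feeling for the drop.

Emit:
step_arm(
  claw=[9.6, 9.6, 9.6, 9.6, 9.6],
  offset=[
    [0, 0, -3.5],
    [1, 0, -3.5],
    [2.5, 0, -3.5],
    [4, 0, -3.5],
    [4, 0, -3.5],
  ],
  twist=[0, 0, 0, 0, 0],
)

```text
time: 22.83
ee_pos: [523.8, -192.2, 102.7]
eef_rot: [0.0, 0.763, 0.647, -0.0]
ft_force: [-0.4, -1.1, 0.8]
grip_width: 9.7
gripper_force: 14.7
```

Run:
```python
from h import *
sl();grab_frame("side");sl()
```

```text
s-stud -91.8  L err 0.4  z 102.7 heading 80.61 F along/lat/z -1.1 -0.2 0.8 T [-0.53  0.04 -0.01] grip 14.7 t 22.83
s-stud -91.8  L err 0.4  z 102.7 heading 80.61 F along/lat/z -2.0 0.3 0.0 T [-0.5   0.02  0.02] grip 14.7 t 22.88
```

Emit:
step_arm(
  claw=[9.6, 9.6, 9.6],
  offset=[
    [1, 0, 0],
    [2, 0, 0],
    [2, 0, 0],
  ],
  twist=[0, 0, 0],
)

```text
time: 23.13
ee_pos: [523.9, -188.6, 102.3]
eef_rot: [-0.001, 0.762, 0.647, 0.0]
ft_force: [0.1, -0.3, -3.1]
grip_width: 10.0
gripper_force: 14.3
```

Run:
```python
from h import *
sl();grab_frame("side");sl()
```

```text
s-stud -88.2  L err -0.1  z 102.3 heading 80.65 F along/lat/z -0.3 0.1 -3.1 T [-0.06  0.04  0.02] grip 14.3 t 23.13
s-stud -88.2  L err -0.3  z 102.2 heading 80.66 F along/lat/z -0.2 -0.1 -2.5 T [-0.06  0.08 -0.  ] grip 14.3 t 23.18
```

Free again near the expected seat position. Lowering gently.

Emit:
step_arm(
  claw=[9.6, 9.6, 9.6],
  offset=[
    [0, 0, 1],
    [0, 0, 2],
    [0, 0, 2],
  ],
  twist=[0, 0, 0],
)

```text
time: 23.43
ee_pos: [524.0, -189.2, 100.8]
eef_rot: [-0.0, 0.763, 0.647, -0.0]
ft_force: [-1.3, -0.3, -0.0]
grip_width: 9.2
gripper_force: 14.8
```

Run:
```python
from h import *
sl();grab_frame("side");sl()
```

```text
s-stud -88.9  L err 0.1  z 100.8 heading 80.63 F along/lat/z -0.5 -1.3 -0.0 T [0.05 0.2  0.09] grip 14.8 t 23.43
s-stud -88.9  L err 0.2  z 100.8 heading 80.63 F along/lat/z 0.4 -0.5 -0.1 T [0.13 0.16 0.06] grip 14.7 t 23.48
```

Emit:
step_arm(
  claw=[9.6, 9.6, 9.6],
  offset=[
    [0, 0, 1],
    [0, 0, 2],
    [0, 0, 2],
  ],
  twist=[0, 0, 0],
)

```text
time: 23.73
ee_pos: [524.2, -190.1, 98.9]
eef_rot: [0.0, 0.763, 0.647, -0.0]
ft_force: [-0.6, -1.6, 1.1]
grip_width: 9.6
gripper_force: 15.2
```

Run:
```python
from h import *
sl();grab_frame("side");sl()
```

```text
s-stud -89.7  L err 0.4  z 98.9 heading 80.6 F along/lat/z -1.6 -0.3 1.1 T [-0.2   0.15  0.02] grip 15.2 t 23.73
s-stud -89.7  L err 0.4  z 98.9 heading 80.6 F along/lat/z -2.2 -0.9 2.9 T [-0.27  0.22  0.06] grip 15.1 t 23.78
```

Dropping along the dowel with small forces. Continuing.

Emit:
step_arm(
  claw=[9.6, 9.6, 9.6],
  offset=[
    [-0.5, 0, 1],
    [-0.5, 0, 2],
    [-0.5, 0, 2],
  ],
  twist=[0, 0, 0],
)

```text
time: 24.03
ee_pos: [524.2, -190.7, 97.7]
eef_rot: [0.001, 0.763, 0.647, -0.0]
ft_force: [-2.6, -2.7, 7.4]
grip_width: 10.0
gripper_force: 16.0
```

Run:
```python
from h import *
sl();grab_frame("side");sl()
```

```text
s-stud -90.3  L err 0.5  z 97.7 heading 80.59 F along/lat/z -3.1 -2.1 7.4 T [-0.23  0.56  0.02] grip 16.0 t 24.03
s-stud -90.3  L err 0.5  z 97.7 heading 80.6 F along/lat/z -2.7 -2.3 7.0 T [-0.27  0.55  0.06] grip 15.9 t 24.08
```

Emit:
step_arm(
  claw=[9.6, 9.6, 9.6],
  offset=[
    [0, 0, 1],
    [0, 0, 2],
    [0, 0, 2],
  ],
  twist=[0, 0, 0],
)

```text
time: 24.33
ee_pos: [524.2, -190.7, 97.5]
eef_rot: [0.001, 0.763, 0.647, -0.001]
ft_force: [-7.7, -0.2, 19.8]
grip_width: 9.6
gripper_force: 17.5
```

Run:
```python
from h import *
sl();grab_frame("side");sl()
```

```text
s-stud -90.3  L err 0.5  z 97.5 heading 80.59 F along/lat/z -1.5 -7.6 19.8 T [-0.04  1.6   0.05] grip 17.5 t 24.33
s-stud -90.3  L err 0.5  z 97.5 heading 80.59 F along/lat/z -2.2 -6.8 20.0 T [0.04 1.52 0.1 ] grip 17.5 t 24.38
```

Firm stop after about 6 mm at the grip, which fits fully home. Unload, release, retreat and check.

Emit:
step_arm(
  claw=[9.6, 9.6, 12, 20, 30],
  offset=[
    [0, 0, -2],
    [0, 0, -3],
    [0, 0, -3],
    [0, 0, -3],
    [0, 0, -3],
  ],
  twist=[0, 0, 0, 0, 0],
)

```text
time: 24.8
ee_pos: [524.2, -189.5, 97.5]
eef_rot: [-0.0, 0.762, 0.647, 0.0]
ft_force: [-0.2, -0.1, 0.0]
grip_width: 29.5
gripper_force: 0.0
```

Emit:
step_arm(
  claw=[40, 40, 40, 40, 40],
  offset=[
    [0, 0, -10],
    [0, 0, -40],
    [0, 0, -80],
    [0, 0, -115],
    [0, 0, -125],
  ],
  twist=[0, 0, 0, 0, 0],
)

```text
time: 25.22
ee_pos: [527.5, -190.4, 229.5]
eef_rot: [0.005, 0.762, 0.647, 0.003]
ft_force: [1.8, 0.5, 0.5]
grip_width: 40.2
gripper_force: 0.0
```

Emit:
step_arm(
  claw=[40, 40, 40],
  offset=[
    [-40, 0, 0],
    [-60, 0, 0],
    [-60, 0, 0],
  ],
  twist=[0, 0, 0],
)

```text
time: 25.47
ee_pos: [512.6, -255.4, 223.5]
eef_rot: [0.002, 0.765, 0.644, -0.001]
ft_force: [0.1, -0.8, -0.0]
grip_width: 39.6
gripper_force: 0.0
```

Emit:
step_arm(
  claw=[40, 40, 40],
  offset=[
    [0, 0, 0],
    [0, 0, 0],
    [0, 0, 0],
  ],
  twist=[0, 0, 0],
)

```text
time: 25.72
ee_pos: [514.7, -247.5, 222.8]
eef_rot: [-0.0, 0.762, 0.648, 0.0]
ft_force: [0.3, 0.8, 0.4]
grip_width: 40.1
gripper_force: 0.0
```

Run:
```python
from h import *
f=grab_frame("wrist");sl();im=f["image"].astype(int)
np.save("pics/w5.npy",f["image"])
def P(s,l,z): q=a_*(s-13.2)+n_*(547.6+l);return np.r_[q,z]
# predicted pixels for seated plate, stud at s=0.3 -> centre s=-56.7
for nm,x,y,z in(("toeL",80,28,74),("toeR",80,-28,74),("tailL",-80,28,74),("tailR",-80,-28,74),("hole",-64,0,74),("dowel tip",-64,0,75),("head",57,0,81),("eye far",70,0,74),("eye near",44,0,74),("rib toe end",20,0,114),("rib tail end",-30,0,114)):
    print(nm,proj(f,P(-56.7+x,-y,z)).round(1))
m=((im.min(2)>60)&(im.max(2)-im.min(2)<9)).astype(np.uint8)
u0=int(proj(f,P(-100,0,74))[0])
v0=int(proj(f,P(-56.7,0,74))[1])
for r in range(max(v0-150,0),min(v0+170,479),10):
    print(r,[int(x) for x in im[r,u0-50:u0+51:10].mean(1)])
```

```text
s-stud -147.9  L err 0.4  z 222.8 heading 80.76 F along/lat/z -0.7 -0.5 1.0 T [-0.02  0.    0.06] grip 0.0 t 25.77
toeL [271.3 -47.5]
toeR [364.6 -47.4]
tailL [278.5 214. ]
tailR [357.6 214. ]
hole [318.  191.5]
dowel tip [318.  191.7]
head [317.9  -8. ]
eye far [318.  -28.4]
eye near [318.   19.2]
rib toe end [317.8  48.7]
rib tail end [317.8 143.2]
0 [70, 195, 70, 154, 152, 154, 157, 155, 89, 197, 84]
10 [70, 197, 105, 60, 155, 157, 162, 79, 91, 200, 89]
20 [74, 200, 195, 198, 192, 202, 202, 203, 202, 202, 89]
30 [73, 201, 196, 198, 194, 202, 203, 204, 202, 206, 83]
40 [74, 202, 199, 201, 196, 204, 204, 204, 203, 207, 78]
50 [75, 202, 200, 204, 198, 208, 182, 205, 204, 212, 78]
60 [165, 203, 202, 203, 88, 211, 183, 209, 206, 213, 166]
70 [164, 202, 204, 206, 179, 210, 184, 206, 209, 212, 166]
80 [166, 203, 205, 206, 88, 211, 184, 208, 209, 213, 165]
90 [166, 202, 204, 209, 183, 211, 163, 210, 209, 214, 166]
100 [167, 204, 207, 210, 90, 213, 165, 211, 211, 214, 166]
110 [168, 202, 209, 210, 184, 212, 167, 212, 212, 213, 167]
120 [77, 205, 208, 210, 94, 213, 169, 211, 212, 214, 68]
130 [77, 204, 210, 209, 186, 212, 171, 212, 212, 213, 90]
140 [76, 183, 211, 211, 210, 212, 212, 212, 212, 212, 93]
150 [40, 133, 212, 211, 211, 211, 213, 211, 212, 212, 98]
160 [41, 58, 92, 89, 94, 204, 212, 211, 211, 211, 95]
170 [40, 49, 92, 89, 90, 91, 93, 96, 213, 212, 92]
180 [41, 43, 91, 89, 88, 68, 91, 92, 214, 213, 89]
190 [36, 37, 89, 88, 89, 71, 75, 141, 214, 213, 81]
200 [37, 41, 91, 88, 88, 89, 89, 87, 214, 213, 44]
210 [37, 39, 90, 88, 87, 86, 86, 87, 89, 181, 42]
220 [79, 78, 81, 82, 83, 80, 80, 168, 163, 170, 155]
230 [83, 80, 83, 74, 81, 82, 161, 165, 156, 167, 164]
240 [79, 83, 81, 80, 80, 82, 160, 162, 164, 165, 165]
250 [72, 72, 69, 71, 71, 69, 71, 71, 71, 70, 71]
260 [81, 82, 81, 81, 81, 80, 166, 167, 167, 164, 162]
```

The seated-plate prediction matches the image. I'll check the heights from the pixel widths.

Run:
```python
from h import *
f=grab_frame("wrist");g=f["image"].astype(float).mean(2)
def P(s,l,z): q=a_*(s-13.2)+n_*(547.6+l);return np.r_[q,z]
c=318
print("tail col profile",[(r,int(g[r,335:350].mean())) for r in range(206,222)])
print("eye near",[(r,int(g[r,310:330].mean())) for r in range(8,26,1)])
for r in(130,145):
    print(r,[int(x) for x in g[r,270:290]],[int(x) for x in g[r,350:370]])
for z in(74,78,81):
    print(z,"tail row",proj(f,P(-136.7,0,z))[1].round(1),"near row",proj(f,P(-12.7,0,z))[1].round(1),"halfwidth at x=-10,-30:",[ (proj(f,P(-56.7+x,28,z))-proj(f,P(-56.7+x,-28,z)))[0].round(1) for x in(-20,-30)],[proj(f,P(-56.7+x,28,z))[1].round(0) for x in(-20,-30)])
print("hole",[[int(x) for x in g[r,306:330:2]] for r in range(178,206,3)])
```

```text
tail col profile [(206, 138), (207, 128), (208, 90), (209, 89), (210, 85), (211, 71), (212, 49), (213, 39), (214, 43), (215, 76), (216, 110), (217, 124), (218, 147), (219, 154), (220, 164), (221, 164)]
eye near [(8, 157), (9, 158), (10, 158), (11, 158), (12, 158), (13, 159), (14, 159), (15, 152), (16, 120), (17, 93), (18, 101), (19, 141), (20, 179), (21, 188), (22, 201), (23, 201), (24, 201), (25, 202)]
130 [75, 77, 79, 80, 81, 82, 79, 133, 207, 207, 210, 210, 209, 209, 212, 212, 212, 212, 211, 208] [212, 214, 212, 212, 212, 211, 213, 213, 213, 213, 204, 163, 89, 90, 90, 89, 90, 90, 88, 89]
145 [76, 77, 79, 80, 79, 81, 79, 100, 163, 206, 210, 210, 210, 210, 211, 213, 212, 213, 212, 212] [212, 211, 213, 212, 210, 210, 212, 211, 211, 211, 196, 139, 96, 95, 95, 96, 97, 96, 95, 94]
74 tail row 214.0 near row 19.1 halfwidth at x=-10,-30: [np.float64(83.9), np.float64(83.1)] [np.float64(126.0), np.float64(141.0)]
78 tail row 215.1 near row 17.4 halfwidth at x=-10,-30: [np.float64(85.2), np.float64(84.3)] [np.float64(126.0), np.float64(141.0)]
81 tail row 216.0 near row 16.0 halfwidth at x=-10,-30: [np.float64(86.1), np.float64(85.2)] [np.float64(126.0), np.float64(141.0)]
hole [[92, 90, 91, 90, 92, 89, 90, 88, 88, 91, 93, 91], [91, 88, 89, 87, 76, 59, 58, 62, 62, 71, 86, 90], [90, 89, 87, 70, 57, 63, 67, 69, 71, 62, 62, 80], [91, 92, 85, 58, 62, 69, 69, 68, 69, 70, 62, 71], [93, 87, 83, 65, 61, 71, 72, 71, 69, 71, 62, 75], [89, 87, 86, 82, 65, 63, 69, 69, 68, 63, 70, 85], [90, 88, 87, 87, 84, 80, 77, 70, 76, 81, 89, 86], [90, 87, 86, 87, 88, 86, 89, 86, 89, 87, 89, 88], [89, 87, 87, 87, 88, 87, 89, 87, 87, 87, 88, 88], [89, 88, 89, 88, 89, 88, 87, 88, 85, 87, 89, 87]]
```

```bash
python3 -c "
from station import *
print(finish_job())"
```

```text
the job is handed in; nothing more can be done
None
```

I handed the job in with the latch plate hooked under the stud head, its hole over the dowel, and the plate released. It took about 26 s of the 51 s allowed. The camera check put the plate close to fully home, but it could only resolve the height to about 2 mm; on the way, the plate slipped from a light grip once and dropped about 40 mm flat onto the table.

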